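# Release the hidden catch of the condiment cabinet and put the salt away

### The job

The drawer of the little condiment cabinet is held shut by a spring catch behind one of the three holes in its sloping back, and nobody can see which: take the red-handled dowel and feel gently through the holes, never with force, until one gives and the drawer springs open. Finish with the dowel back upright in its stand, and the salt shaker (white cap) standing upright in either well of the open drawer. Leave the pepper shaker (black cap) and the other things on the counter where they are.

Things in the scene. Friction and masses are not known exactly. Their poses are not given: they have to be found in the camera images.
- cabinet: fixed white cabinet, 185 mm deep (x), 220 wide (y), 111 high, origin under its middle; x points out of its drawer side, away from the robot. Its sloping grey back panel with three holes faces the robot; the drawer is on the far side
- panel: the sloping back panel, 8 mm thick, 84 mm up the slope (x) by 220 mm (y). Origin: centre of its outer face. z = outward normal, leaning 15 degrees from vertical back towards the robot: the dowel goes in along -z. y = along the row of holes
- hole1 (a point): left (+y) hole: centre, in the panel's outer face; axes as the panel. 15 mm wide, brass rim, 60 mm from the next. 14 mm below the outer face lies a steel cap, alike in all holes: rigid in two, in the third (it changes each time) the sprung catch: gives from 2 N, +0.2 N per mm (plus some rubbing), frees the drawer after 7 to 12 mm of travel, stops hard at 14 mm
- hole2 (a point): middle hole, same axes as hole1
- hole3 (a point): right-hand hole (-y side), same axes as hole1
- drawer (a joint): drawer of the cabinet, m: 0 shut, 0.080 fully open; once freed its spring pushes it open by itself, away from the robot, in about 0.5 s, and holds it there with about 3 N
- well_left (a point): centre of the floor of the left (+y) well in the drawer's wooden insert, moves with the drawer; same yaw as the cabinet, x out of the drawer, z up. Well 45 x 45 mm, 22 mm deep. Drawer open: well centre 38 mm out from the cabinet's front, whose top is 95 mm above the well floor; drawer's front edge 46 mm above it, 42 mm beyond the centre
- well_right (a point): the same for the right (-y) well, 92 mm from the other
- dowel_grip (a point): the loose dowel (40 g, standing upright in its stand): point on its axis in the middle of its red handle, 105 mm above its tip. Handle 18 mm wide, 60 mm long; below it a plain wooden shaft 9 mm wide, 75 mm long; total length 135 mm. z = along the dowel, from tip to handle
- dowel_tip (a point): the dowel's lower end, centre of its flat tip, same axes
- dowel: the dowel, origin at its tip
- stand: fixed dark wooden block, 70 x 70 x 45 mm, origin in the middle of its underside; the dowel stands in the 14 mm hole in the middle of its top, 38 mm deep (floor 7 mm above the counter)
- salt_mid (a point): salt shaker, pewter with a white cap, loose, standing upright on a 12 mm thick marble slab (170 x 90 mm): 67 mm high, foot 34 mm wide, body and cap straight and 25 mm wide from 18 to 62 mm above its foot. Point on its axis, 33 mm above its foot; z up. About 84 mm from the other shaker
- pepper: pepper shaker, the same size with a black cap, to be left where it is; origin in the middle of its foot
- salt: salt shaker, origin in the middle of its foot
- slab: the fixed marble slab under the shakers, 170 (x) x 90 (y) x 12 mm, origin under its centre; the shakers stand side by side along its x axis
- creamer: bystander to be left alone: the pewter creamer, origin under its centre
- napkin_ring: bystander to be left alone: the brass napkin ring, origin under its centre
- mustard_pot: bystander to be left alone: the blue mustard pot, origin under its centre
- spice_jar: bystander to be left alone: the little red-capped spice jar, origin under its centre

How it is judged:
By the outcome, as a careful person would: the job done as asked, in the order asked, and still so for the second after the job is handed in, with the robot touching nothing.
It also fails if it takes over 72 s, if anything falls off the work surface, if the arm or the gripper's body presses on something with over 40 N, if the wrist force passes 120 N, or if a joint passes its speed limit or range.

### The arm

A 6-joint arm with a two-finger parallel gripper is mounted at the origin on the work surface. World frame = base frame: x ahead of the robot, y to its left, z up, the work surface at z = 0. Lengths are in m, angles in rad, forces in N, time in s.
With the tool pointing down it reaches from about 0.25 to 0.725 m from the base axis. Payload 4 kg.
Tool frame: the origin (TCP) lies midway between the tips of the shut fingers; the grasp point (between the pads) lies 19 mm behind it; y points along the fingers, x is the direction in which the jaws open and shut, and the axes are right-handed (so a half turn about y gives the same grasp; the last joint's range is limited). The gripper opens to 85 mm and grips with 20 to 120 N. Pads are 22 mm wide; open, the fingers measure 114 mm over their backs; the gripper's body (76 mm by 85 mm) begins 54 mm behind the grasp point. The pads swing forward as they close: fully open they stand 13 mm farther back than shut.
Start: joints at [1.216, 0.241, 0.005, 1.335, 0, 1.571], TCP at [0.174, 0.469, 0.231] pointing down, gripper open.
Joint ranges: [-2.72, 2.72], [-1.05, 1.87], [-1.09, 1.28], [-1.99, 2.15], [-1.42, 1.44], [-3.14, 3.14]. Speed limits (rad/s): [2.79, 2.79, 3.14, 3.14, 3.14, 3.14].

### API

Orientations are given as a rotation vector (axis times angle).
In Python, from plant import env, imaging gives the robot as it stands.
- The arm moves only by the tool arm_command, never from a script. Its argument "steps" is one flat list of numbers, 7 for each row, row after row: the shift along the tool's x, y, z in units of 40 mm (1.0 is 40 mm), then the turn, a rotation vector about the tool's x, y, z in units of 10 degrees (1.0 is 10 degrees), then the finger opening in mm, from 0 to 85.4. In form: [x, y, z, wx, wy, wz, claw, x, y, z, wx, wy, wz, claw, ...]. A call has 1 to 8 rows; each row shifts and turns the commanded pose from where the row before left it, along the tool's axes as they then stand; what a row does not reach is not made up. A row lasts 1/8 s, in which the tool goes at most 62.5 mm and 10.7 degrees, less where a joint would pass 70% of its speed; a pose out of reach is approached as far as the arm can. A call is refused whole if a number of a shift passes 1 or a number of a turn 1, either way. A call with a gripper value outside its range is refused whole. The fingers move at their own pace and stop on an object; "newtons" is the grip in N (left out, the last holds). Time passes only in rows, so rows that do not move let the fingers close. It gives the time, the measured TCP pose, the force and the opening at its end, in the units of the state.
- env.get_obs(): the state, without advancing time (a new reading comes with each control period).
- imaging.read_camera(name): name is "scene" or "top" or "wrist"; returns a dict with "img" (480x640x3 uint8, blue, green, red), "z_map" (480x640 float32, m along the optical axis (not along the pixel's ray), 0 where there is no reading), "vfov" (degrees; the focal length in pixels is half the picture's height over the tangent of half this angle, whatever the lens; pixels are square), "cx", "cy" (the principal point, pixels), "dist" ([k1, k2, p1, p2, k3] as OpenCV has them; the pictures are not rectified), "rvec" (rotation vector, rad) and "tvec" (3), from world to camera coordinates, as OpenCV has them; the wrist camera has in their place "tool_from_camera" (4x4, takes a point from camera to tool coordinates, whose origin is the TCP and whose axes are the tool frame's). Camera axes: x right, y down, z forward; pixel columns grow to the right and rows downward; lengths in m; the calibration is good to about 2 mm. A picture is of the moment at which its call begins: read the wrist's pose just before it.
- env.hand_in(): hands the job in, once; it reports no verdict.
The state is a dict: "time_s": time; "joints": joint angles; "qvel": joint speeds; "effort": joint torques, N m; "tool_pos": TCP position; "ee_rot": TCP orientation; "contact_force": force on the tool from outside, world axes, zero at the start; "ft_torque": the same for the moment, N m; "finger_gap": opening from 0.0 (shut) to 1.0 (fully open).
Only numpy, scipy, OpenCV 4.12 (cv2) and the standard library are available. Lean on these libraries where they do the work, as an engineer would, in place of code of your own. Each camera call takes 0.05 s, during which the arm holds its last target.

## Working session

There is one attempt and no reset: what is moved stays moved. The work goes in short steps, Python scripts to look and compute and a tool call to move; the robot and the scene stay as the last step left them, time stands still between calls to the robot, and variables do not carry over. Pictures are saved under pics/ and viewed, and the job is handed in when it is done.

Besides the shell and the picture viewer there is one more tool, called after "Call:" as name(argument=value, ...) on one line, values as JSON. arm_command: Moves the arm, as the interface text tells. Its arguments: {"type":"object","properties":{"steps":{"type":"array","items":{"type":"number"}},"newtons":{"type":"number"}},"required":["steps"]}

```bash
ls; mkdir -p pics; cat > h.py <<'E'
import numpy as np, cv2
from plant import env, imaging
from scipy.spatial.transform import Rotation as R
def K(c):
    f=240/np.tan(np.radians(c["vfov"])/2)
    return np.array([[f,0,c["cx"]],[0,f,c["cy"]],[0,0,1.]])
def cam(name,save=None):
    o=env.get_obs(); c=imaging.read_camera(name)
    if name=="wrist":
        T=np.eye(4);T[:3,:3]=R.from_rotvec(o["ee_rot"]).as_matrix();T[:3,3]=o["tool_pos"]
        c["W"]=T@np.array(c["tool_from_camera"])
    else:
        Rm=cv2.Rodrigues(np.array(c["rvec"],float))[0];t=np.array(c["tvec"],float).ravel()
        W=np.eye(4);W[:3,:3]=Rm.T;W[:3,3]=-Rm.T@t;c["W"]=W
    if save: cv2.imwrite("pics/"+save,c["img"])
    return c
def ray(c,uv):
    p=cv2.undistortPoints(np.array([[uv]],float),K(c),np.array(c["dist"],float)).ravel()
    d=c["W"][:3,:3]@np.array([p[0],p[1],1.]);return c["W"][:3,3],d
def onz(c,uv,z):
    o,d=ray(c,uv);return o+d*(z-o[2])/d[2]
def zpt(c,uv):
    o,d=ray(c,uv);z=c["z_map"][int(round(uv[1])),int(round(uv[0]))];return o+d*z
def proj(c,P):
    Wi=np.linalg.inv(c["W"]);r=cv2.Rodrigues(Wi[:3,:3])[0]
    return cv2.projectPoints(np.array(P,float).reshape(-1,1,3),r,Wi[:3,3],K(c),np.array(c["dist"],float))[0].reshape(-1,2)
def cloud(c):
    v,u=np.mgrid[0:480,0:640]
    p=cv2.undistortPoints(np.stack([u,v],-1).reshape(-1,1,2).astype(float),K(c),np.array(c["dist"],float)).reshape(480,640,2)
    z=c["z_map"];P=np.stack([p[...,0]*z,p[...,1]*z,z],-1)
    return P@c["W"][:3,:3].T+c["W"][:3,3]
def st():
    o=env.get_obs();print({k:np.round(o[k],4).tolist() for k in("time_s","joints","tool_pos","ee_rot","contact_force","finger_gap")});return o
E
python3 - <<'E'
from h import *
st()
for n in("scene","top","wrist"):
    c=cam(n,n+"0.png");print(n,c["vfov"],c["W"][:3,3],c["dist"])
E
```

```text
pics
{'time_s': 0.0, 'joints': [1.216, 0.2414, 0.0037, 1.3352, 0.0, 1.5708], 'tool_pos': [0.1735, 0.4683, 0.2304], 'ee_rot': [-1.3576, -0.9427, 0.9455], 'contact_force': [-0.5035, 0.2774, -0.1592], 'finger_gap': 1.003}
scene 47.866125464587476 [0.824497   0.50994645 0.95652163] [0.02603903 0.         0.         0.         0.        ]
top 44.465291388774546 [0.30318874 0.02254471 1.394399  ] [-0.1818253  0.         0.         0.         0.       ]
wrist 67.9293689739277 [0.10529136 0.49475717 0.3728093 ] [-0.07296785  0.          0.          0.          0.        ]
```

View pics/scene0.png

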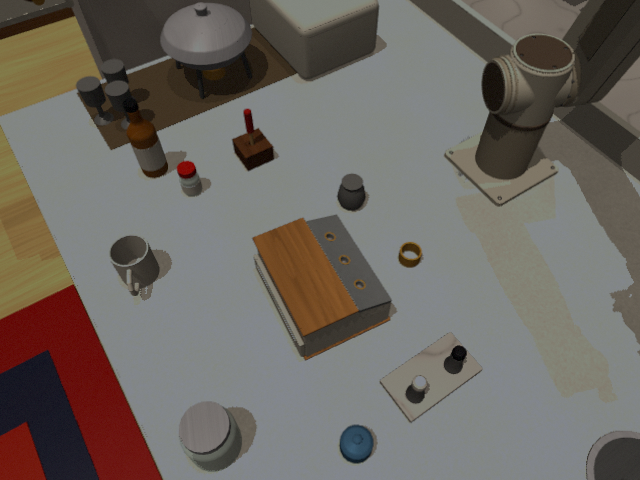

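View pics/top0.png

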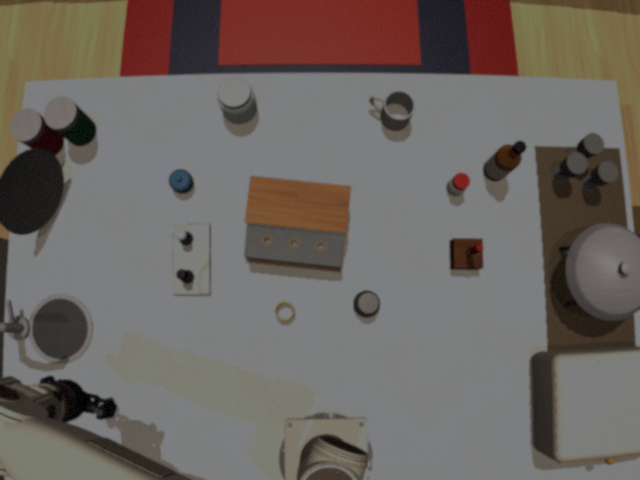

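View pics/wrist0.png

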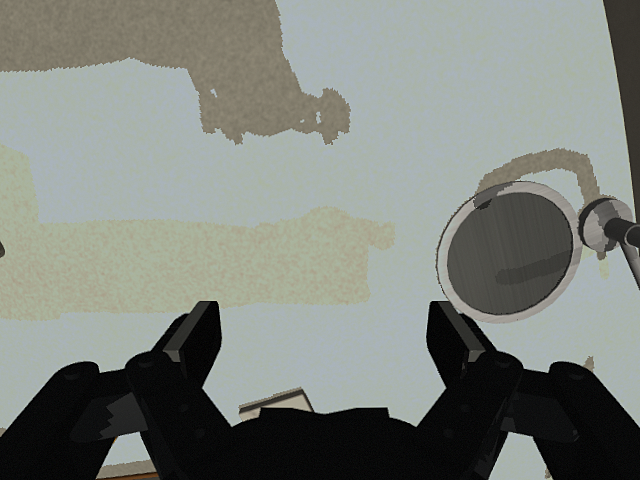

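```bash
cat > meas.py <<'E'
from h import *
for n in("top","scene"):
    c=cam(n);P=cloud(c);hsv=cv2.cvtColor(c["img"],cv2.COLOR_BGR2HSV)
    np.savez(n+"0.npz",P=P,img=c["img"])
    print("=====",n,c["z_map"].max())
    # counter check
    pts={"top":[(400,180),(130,240),(330,370)],"scene":[(450,320),(330,130),(200,260)]}[n]
    for p in pts: print("counter",zpt(c,p).round(4))
    red=((hsv[...,0]<8)|(hsv[...,0]>172))&(hsv[...,1]>150)&(hsv[...,2]>60)
    k,l,s,ce=cv2.connectedComponentsWithStats(red.astype(np.uint8))
    for i in range(1,k):
        if 15<s[i,4]<1500:
            q=P[l==i];print("red",s[i],ce[i].round(1),np.median(q,0).round(4),q.min(0).round(3),q.max(0).round(3))
    # cabinet wood top: points z 0.09-0.125, x 0.3..0.7
    m=(P[...,2]>0.108)&(P[...,2]<0.116)&(P[...,0]>.3)&(P[...,0]<.8)&(abs(P[...,1])<.3)
    m=cv2.morphologyEx(m.astype(np.uint8),cv2.MORPH_OPEN,np.ones((3,3)))
    k,l,s,ce=cv2.connectedComponentsWithStats(m)
    for i in range(1,k):
        if s[i,4]>1000:
            q=P[l==i];r=cv2.minAreaRect((q[:,:2]*1000).astype(np.float32));print("cabtop",s[i],r,np.median(q[:,2]))
    v={"top":(270,260),"scene":(345,245)}[n]
    # panel fit
    box={"top":(250,238,335,258),"scene":(335,225,370,290)}[n]
    q=P[box[1]:box[3],box[0]:box[2]].reshape(-1,3)
    for it in range(4):
        cc=q.mean(0);u,ss,vt=np.linalg.svd(q-cc,full_matrices=False);nn=vt[2]*np.sign(vt[2][2]);d=(q-cc)@nn;q=q[abs(d)<max(.002,2*d.std())]
    print("panel",cc.round(4),nn.round(4),"tilt",np.degrees(np.arccos(nn[2])).round(2),"az",np.degrees(np.arctan2(nn[1],nn[0])).round(2),d.std())
E
python3 meas.py
python3 - <<'E'
import cv2
a=cv2.imread("pics/top0.png")
cv2.imwrite("pics/top0c.png",cv2.resize(a[160:320,150:390],None,fx=3.3,fy=3.3,interpolation=cv2.INTER_CUBIC))
cv2.imwrite("pics/top0d.png",cv2.resize(a[200:300,420:520],None,fx=5,fy=5,interpolation=cv2.INTER_CUBIC))
a=cv2.imread("pics/scene0.png")
cv2.imwrite("pics/scene0c.png",cv2.resize(a[90:430,220:500],None,fx=1.75,fy=1.75,interpolation=cv2.INTER_CUBIC))
E
```

```text
===== top 2.3853538
counter [ 0.661  -0.1896  0.001 ]
counter [0.5147 0.4707 0.0026]
counter [ 0.2056 -0.0132  0.0059]
red [453 174  16  15 178] [460.6 181.1] [ 0.6397 -0.3222  0.075 ] [ 0.303 -0.341  0.068] [0.657 0.023 1.394]
red [475 243   7   9  47] [478.3 246.8] [ 0.4745 -0.3374  0.1423] [ 0.303 -0.369  0.042] [0.497 0.023 1.394]
panel [0.4829 0.0719 0.0905] [ 0.9913 -0.0049  0.1318] tilt 82.43 az -0.28 0.012934460081478956
===== scene 2.8642056
counter [0.3689 0.2527 0.0038]
counter [ 0.2747 -0.3135 -0.0036]
counter [ 0.7133 -0.1426 -0.0034]
red [244 109   7   6  32] [246.8 111.6] [ 0.4777 -0.335   0.1403] [ 0.471 -0.341  0.137] [ 0.484 -0.33   0.146]
red [177 161  18  17 206] [185.1 168. ] [ 0.6453 -0.3209  0.074 ] [ 0.625 -0.416 -0.003] [ 0.663 -0.302  0.079]
cabtop [ 252  219  106  116 5781] ((581.4209594726562, 60.72589111328125), (230.322021484375, 109.97423553466797), 83.7289810180664) 0.1105442858961887
panel [0.4699 0.0604 0.0694] [-0.7262  0.1493  0.6711] tilt 47.85 az 168.38 0.010169563150817573
```

```bash
ls pics
```

```text
scene0.png
scene0c.png
top0.png
top0c.png
top0d.png
wrist0.png
```

View pics/top0c.png

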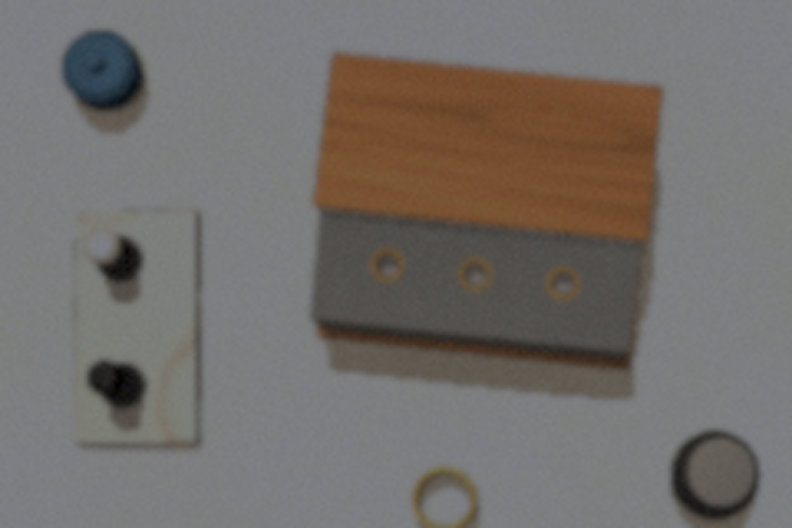

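View pics/scene0c.png

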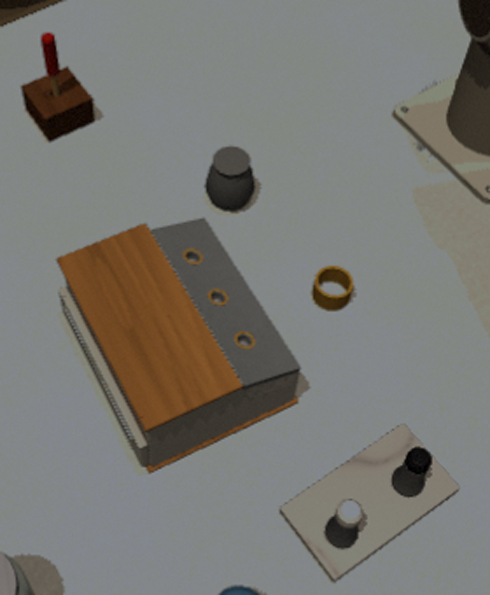

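View pics/top0d.png

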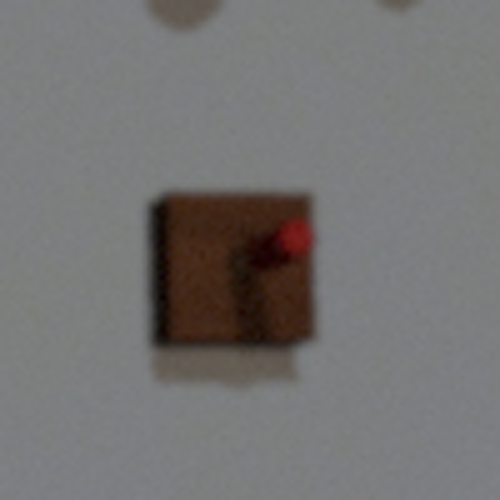

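```bash
cat > meas2.py <<'E'
from h import *
C={}
def tri(a,b):
    (o1,d1),(o2,d2)=a,b
    d1=d1/np.linalg.norm(d1);d2=d2/np.linalg.norm(d2)
    A=np.stack([d1,-d2],1);s=np.linalg.lstsq(A,o2-o1,rcond=None)[0]
    p,q=o1+s[0]*d1,o2+s[1]*d2;return (p+q)/2,np.linalg.norm(p-q)
H={}
for n in("top","scene"):
    c=C[n]=cam(n);P=cloud(c);hsv=cv2.cvtColor(c["img"],cv2.COLOR_BGR2HSV);ok=c["z_map"]>0.1
    poly={"top":[(250,226),(343,236),(340,265),(248,257)],"scene":[(318,222),(336,217),(388,292),(357,303)]}[n]
    pm=np.zeros((480,640),np.uint8);cv2.fillPoly(pm,[np.array(poly)],1)
    br=(pm>0)&(hsv[...,0]>8)&(hsv[...,0]<30)&(hsv[...,1]>70)
    br=cv2.morphologyEx(br.astype(np.uint8),cv2.MORPH_CLOSE,np.ones((3,3)))
    k,l,s,ce=cv2.connectedComponentsWithStats(br)
    L=[]
    for i in range(1,k):
        if s[i,4]>25:
            con=cv2.findContours((l==i).astype(np.uint8),cv2.RETR_EXTERNAL,cv2.CHAIN_APPROX_NONE)[0][0]
            e=cv2.fitEllipse(con);print(n,s[i],ce[i].round(1),np.round(e[0],1));L.append(e[0])
    H[n]=sorted(L,key=lambda p:p[0]) 
    # panel plane
    m=(pm>0)&ok&(cv2.dilate(br,np.ones((5,5)))==0)&(hsv[...,1]<70)
    q=P[m]
    q=q[(q[:,2]>.05)&(q[:,2]<.13)]
    for it in range(6):
        cc=q.mean(0);u,ss,vt=np.linalg.svd(q-cc,full_matrices=False);nn=vt[2]*np.sign(vt[2][2]);d=(q-cc)@nn;q=q[abs(d)<max(.003,2*d.std())]
    print(n,"panel",len(q),cc.round(4),nn.round(4),"tilt",np.degrees(np.arccos(nn[2])).round(2),"az",np.degrees(np.arctan2(nn[1],nn[0])).round(2),d.std())
    for p in H[n]:
        o,dd=ray(c,p);print("  hole on plane",(o+dd*((cc-o)@nn)/(dd@nn)).round(4))
for a,b in zip(H["top"],H["scene"][::-1]):
    pass
tt=H["top"];ss=sorted(H["scene"],key=lambda p:-p[1])
hs=[]
for a,b in zip(tt,ss):
    p,e=tri(ray(C["top"],a),ray(C["scene"],b));hs.append(p);print("hole",p.round(4),e)
if len(hs)==3: print(np.linalg.norm(hs[0]-hs[1]),np.linalg.norm(hs[1]-hs[2]),"yaw",np.degrees(np.arctan2(*(hs[2]-hs[0])[:2]*[1,-1])))
# dowel: red handle blob axes
B={}
for n,win in(("top",(465,235,495,260)),("scene",(235,100,262,145))):
    c=C[n];hsv=cv2.cvtColor(c["img"],cv2.COLOR_BGR2HSV)
    red=((hsv[...,0]<6)|(hsv[...,0]>174))&(hsv[...,1]>150);m=np.zeros_like(red);m[win[1]:win[3],win[0]:win[2]]=1
    ys,xs=np.nonzero(red&m);print(n,len(xs),xs.min(),xs.max(),ys.min(),ys.max(),xs.mean(),ys.mean());B[n]=(xs,ys)
    # stand block top via brown mask
    br=(hsv[...,0]<15)&(hsv[...,1]>100)&(hsv[...,2]<140)
    w={"top":(445,230,495,275),"scene":(228,125,278,172)}[n];mm=np.zeros_like(br);mm[w[1]:w[3],w[0]:w[2]]=1
    P=cloud(c);q=P[br&mm&(c["z_map"]>.1)];q=q[abs(q[:,2]-.045)<.005];print("  standtop",len(q),q.mean(0),cv2.minAreaRect((q[:,:2]*1000).astype(np.float32)))
    # slab & caps
    q=P[(P[...,2]>.04)&(P[...,2]<.1)&(P[...,0]>.3)&(P[...,0]<.6)&(P[...,1]>.2)&(P[...,1]<.42)];print("  shaker pts",len(q),[ (g.round(4).tolist()) for g in (q[q[:,0]>.47].mean(0),q[q[:,0]<=.47].mean(0))])
E
python3 meas2.py
```

```text
top [262 235  11  11  66] [266.9 239.8] [267.  239.9]
top [289 238  10  10  61] [293.5 242.2] [293.5 242.5]
top [315 241  11  10  58] [320.1 245.3] [320.2 245.4]
top panel 2003 [0.4852 0.0638 0.0898] [-0.2569  0.0296  0.966 ] tilt 14.99 az 173.42 0.0020111400879194857
  hole on plane [0.5002 0.128  0.0918]
  hole on plane [0.494  0.0684 0.092 ]
  hole on plane [0.487  0.0086 0.092 ]
scene [324 232  12   9  59] [329.8 236. ] [329.7 236. ]
scene [338 255  13  10  67] [344.1 259.1] [344.2 259.3]
scene [354 279  12  11  64] [359.6 284. ] [359.5 284. ]
scene panel 1724 [0.483  0.081  0.0879] [-0.2616  0.0285  0.9648] tilt 15.26 az 173.79 0.001270449328075701
  hole on plane [0.4891 0.0097 0.0916]
  hole on plane [0.4958 0.0696 0.0917]
  hole on plane [0.5025 0.1294 0.0917]
hole [0.501  0.1281 0.0882] 0.0005776343989165633
hole [0.4946 0.0683 0.0888] 0.0004318702061476296
hole [0.4878 0.0083 0.0888] 0.0007375985338711159
0.06008777149381244 0.060379413357696594 yaw -6.304539508801096
top 85 468 481 244 254 475.4 248.50588235294117
  standtop 625 [ 0.47165696 -0.33424779  0.0451276 ] ((473.5128479003906, -337.91204833984375), (69.33587646484375, 67.47496795654297), 89.05638122558594)
  shaker pts 262 [[0.5152, 0.3262, 0.0715], [0.4235, 0.322, 0.0718]]
scene 146 244 253 109 132 248.37671232876713 120.5
  standtop 609 [ 0.47918606 -0.33385696  0.04398179] ((478.0042419433594, -335.6872863769531), (72.95526123046875, 71.3255386352539), 88.2418441772461)
  shaker pts 527 [[0.5236, 0.3335, 0.0695], [0.433, 0.3289, 0.068]]
```

```bash
cat > meas3.py <<'E'
from h import *
o=st();print(R.from_rotvec(o["ee_rot"]).as_matrix().round(3))
C={n:cam(n) for n in("top","scene")}
P=cloud(C["scene"]);Pt=cloud(C["top"])
# dowel top end: project prediction
for xy in[(.4755,-.3365),(.4777,-.335)]:
  for n in C: print(n,proj(C[n],[[*xy,.142],[*xy,.112],[*xy,.082],[*xy,.045]]).round(1).tolist())
# cabinet top plane extents with each camera, at z=.111 via orange mask corners
for n in C:
    c=C[n];hsv=cv2.cvtColor(c["img"],cv2.COLOR_BGR2HSV)
    m=((hsv[...,0]>5)&(hsv[...,0]<20)&(hsv[...,1]>110)&(hsv[...,2]>60)).astype(np.uint8)
    m=cv2.morphologyEx(m,cv2.MORPH_OPEN,np.ones((5,5)))
    k,l,s,ce=cv2.connectedComponentsWithStats(m)
    pt={"top":(297,205),"scene":(300,270)}[n];i=l[pt[1],pt[0]]
    con=cv2.findContours((l==i).astype(np.uint8),cv2.RETR_EXTERNAL,cv2.CHAIN_APPROX_NONE)[0][0]
    bx=cv2.approxPolyDP(cv2.convexHull(con),6,True).reshape(-1,2);print(n,bx.tolist())
    for b in bx: print("   ",onz(c,b.astype(float),.111).round(4))
    # caps
    w={"top":(172,225,205,290),"scene":(395,340,475,400)}[n]
    v=hsv[...,2];sat=hsv[...,1]
    if n=="scene":
        g=c["img"][365:400,405:435];
        print(cv2.cvtColor(g,cv2.COLOR_BGR2GRAY)[::3,::2])
    else:
        g=c["img"][228:250,175:200];print(cv2.cvtColor(g,cv2.COLOR_BGR2GRAY)[::2,::2])
E
python3 meas3.py
python3 - <<'E'
import cv2
a=cv2.imread("pics/scene0.png")
b=cv2.resize(a[330:430,370:490],None,fx=4,fy=4,interpolation=cv2.INTER_CUBIC)
d=cv2.resize(cv2.imread("pics/top0.png")[215:305,165:220],None,fx=4.44,fy=4.44,interpolation=cv2.INTER_CUBIC)[:400]
cv2.imwrite("pics/sh.png",cv2.convertScaleAbs(cv2.hconcat([b,cv2.resize(d,(244,400))]),alpha=1.5))
E
```

```text
{'time_s': 0.35, 'joints': [1.216, 0.2408, 0.0047, 1.3352, 0.0, 1.5708], 'tool_pos': [0.1736, 0.4687, 0.2311], 'ee_rot': [-1.3567, -0.9436, 0.9444], 'contact_force': [-0.2379, -0.7927, -0.1149], 'finger_gap': 0.9971}
[[ 0.347 -0.    -0.938]
 [ 0.938 -0.     0.347]
 [-0.001 -1.     0.   ]]
top [[478.0, 246.4], [474.3, 248.3], [470.9, 250.1], [466.8, 252.1]]
scene [[247.3, 110.2], [249.0, 120.6], [250.5, 130.6], [252.4, 142.3]]
top [[477.3, 245.4], [473.6, 247.3], [470.2, 249.1], [466.1, 251.2]]
scene [[246.7, 111.0], [248.4, 121.4], [250.0, 131.3], [251.9, 143.1]]
top [[251, 179], [348, 187], [345, 231], [246, 221]]
    [0.6362 0.1638 0.111 ]
    [ 0.6166 -0.0546  0.111 ]
    [ 0.5164 -0.0464  0.111 ]
    [0.54   0.1735 0.111 ]
[[124 123 123 124 124 124 126 125 124 125 124 126 125]
 [125 120 123 122 119 117 117 122 124 126 128 126 124]
 [121 124 126 127 120  94  63  89 115 125 124 127 126]
 [120 125 126 125 120  92  36  34  81 119 125 126 125]
 [118 121 125 123 112  79  25  17  49 105 125 125 126]
 [124 114 105 100  86  47  17  21  29  94 124 125 127]
 [125 120  92  53  40  23  26  17
[... 468 characters left out ...]
7 127]
 [127 127 128 127 127 126 127 128 127 124 127 126 127 127 127]
 [128 128 128 128 128 127 127 127 129 127 127 127 126 127 128]
 [129 127 126 128 128 127 127 128 127 126 128 126 127 128 127]
 [128 127 129 127 125 115 132 133 133 123 121 127 126 128 127]
 [127 127 128 122 123 134 134 135 135 135 127 129 127 128 128]
 [127 127 126  97 125 128 133 135 133 135 128  88 128 128 128]
 [127 119  35  37  73 130 132 132 133 126 113  83  96 128 127]
 [124  37  27  29  41  75  81  86  85  66  71  82  96 127 129]
 [111  33  38  35  35  32  35  32  31  26  75  96 128 128 127]
 [ 97  39  37  38  36  35  33  32  30  26 128 127 128 128 128]
 [124  62  36  39  38  39  37  34  32  67 128 129 129 130 130]]
```

View pics/sh.png

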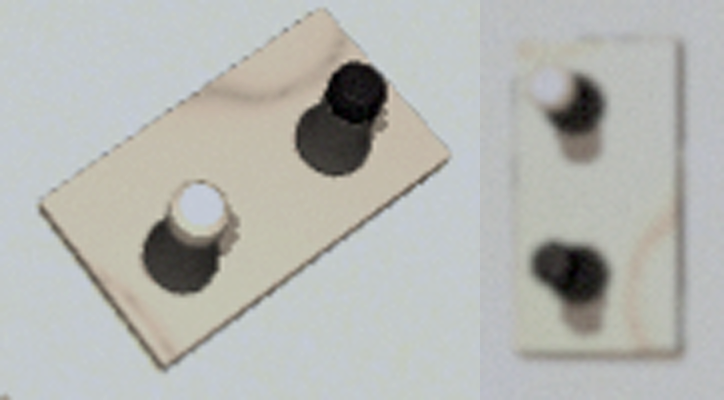

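Call:
arm_command(steps=[0,0,0,0,-0.7,0,85,0,0,0,0,-0.69,0,85,-1,0,-0.5,0,0,0,85,-1,0,-0.5,0,0,0,85,-1,0,-0.5,0,0,0,85,-1,0,-0.5,0,0,0,85,-1,0,-0.5,0,0,0,85,-1,0,-0.5,0,0,0,85])

```text
time_s: 1.45
tool_pos: [0.2664, 0.2157, 0.2315]
ee_rot: [-1.26, -1.127, 1.126]
contact_force: [0.7, -0.1, 0.2]
finger_gap: 0.993
```

```bash
cat >> h.py <<'E'
def axes():
    o=env.get_obs();M=R.from_rotvec(o["ee_rot"]).as_matrix()
    print("x az",np.degrees(np.arctan2(M[1,0],M[0,0])).round(2),"y",M[:,1].round(4));return np.array(o["tool_pos"]),M
def to(target):
    p,M=axes();d=M.T@(np.array(target)-p);print("pos",p.round(4),"tool-axis units",(d/.04).round(3),"mm",(d*1000).round(1))
E
python3 -c "
from h import *
st();to([.42,-.33,.231])"
```

```text
{'time_s': 1.45, 'joints': [0.6807, -0.0753, -0.3439, 1.3012, -0.0002, 0.7924], 'tool_pos': [0.2664, 0.2157, 0.2315], 'ee_rot': [-1.2602, -1.1274, 1.1258], 'contact_force': [0.7373, -0.0893, 0.1769], 'finger_gap': 0.9927}
x az 83.6 y [ 9.e-04  5.e-04 -1.e+00]
pos [0.2664 0.2157 0.2315] tool-axis units [-1.3129e+01  1.0000e-02 -5.3360e+00] mm [-5.252e+02  4.000e-01 -2.134e+02]
```

Call:
arm_command(steps=[-1,0,-0.4,0,0,0,85,-1,0,-0.4,0,0,0,85,-1,0,-0.4,0,0,0,85,-1,0,-0.4,0,0,0,85,-1,0,-0.4,0,0,0,85,-1,0,-0.4,0,0,0,85,-1,0,-0.4,0,0,0,85,-1,0,-0.4,0,0,0,85])

```text
time_s: 2.45
tool_pos: [0.3577, -0.1169, 0.2316]
ee_rot: [-1.261, -1.127, 1.125]
contact_force: [1.0, 0.6, 0.6]
finger_gap: 0.996
```

Call:
arm_command(steps=[-1,0,-0.4,0,0,0,85,-1,0,-0.4,0,0,0,85,-1,0,-0.4,0,0,0,85,-1,0,-0.4,0,0,0,85,-1,0,-0.4,0,0,0,85,-0.13,0,-0.13,0,0,0,85])

```text
time_s: 3.2
tool_pos: [0.4193, -0.3311, 0.2307]
ee_rot: [-1.261, -1.124, 1.124]
contact_force: [-0.2, 0.6, -0.9]
finger_gap: 0.997
```

```bash
python3 -c "
from h import *
st()
c=cam('wrist','w1.png')
for xy in[(.4755,-.3365)]: print(proj(c,[[*xy,.142],[*xy,.112],[*xy,.082],[*xy,.045]]).round(1).tolist())
to([.4755,-.3365,.231])"
```

```text
{'time_s': 3.2, 'joints': [-0.6682, 0.3091, 0.0959, 1.3576, -0.0002, -0.5531], 'tool_pos': [0.4193, -0.3311, 0.2307], 'ee_rot': [-1.2615, -1.1238, 1.1242], 'contact_force': [-0.2466, 0.6245, -0.9005], 'finger_gap': 0.9971}
[[324.3, 318.0], [324.2, 299.5], [324.2, 284.3], [324.1, 269.0]]
x az 83.46 y [-1.e-04  2.e-04 -1.e+00]
pos [ 0.4196 -0.3304  0.2307] tool-axis units [ 0.007 -0.009 -1.406] mm [  0.3  -0.4 -56.2]
```

View pics/w1.png

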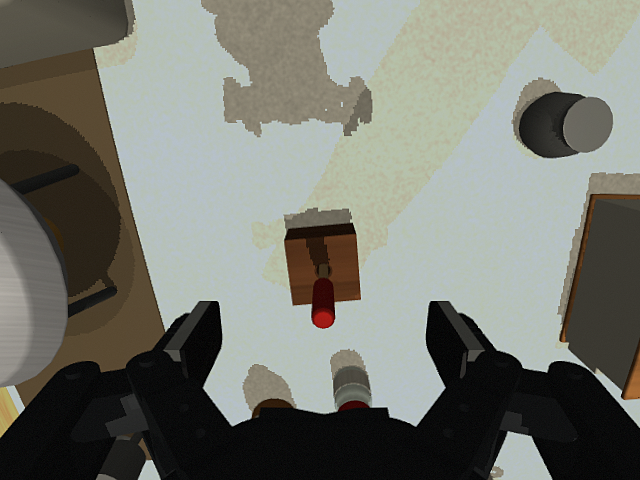

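Call:
arm_command(steps=[0,0,-0.7,0,0,0,85,0,0,-0.7,0,0,0,85,0,0.86,0,0,0,0,60,0,0.86,0,0,0,0,60,0,0.86,0,0,0,0,60,0,0.86,0,0,0,0,60,0,0,0,0,0,0,60])

```text
time_s: 4.12
tool_pos: [0.4725, -0.3323, 0.0911]
ee_rot: [-1.252, -1.125, 1.127]
contact_force: [0.2, -0.2, 0.8]
finger_gap: 0.702
```

```bash
python3 -c "
from h import *
st();cam('wrist','w2.png');to([.4755,-.3365,.093])"
```

```text
{'time_s': 4.125, 'joints': [-0.6131, 0.4914, -0.0057, 1.0811, 0.0002, -0.5021], 'tool_pos': [0.4725, -0.3323, 0.0911], 'ee_rot': [-1.2521, -1.1246, 1.1271], 'contact_force': [0.1504, -0.2, 0.7749], 'finger_gap': 0.7015}
x az 83.63 y [-0.0024  0.0019 -1.    ]
pos [ 0.4739 -0.3335  0.0933] tool-axis units [-0.07   0.007 -0.047] mm [-2.8  0.3 -1.9]
```

View pics/w2.png

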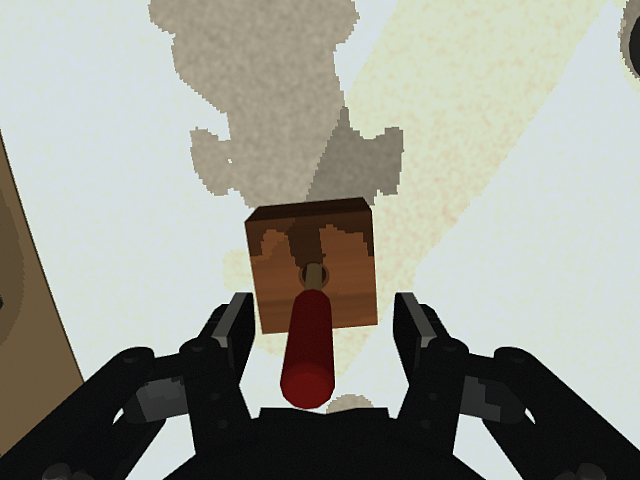

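Call:
arm_command(steps=[-0.07,0,-0.04,0,0,0,60,0,0,0,0,0,0,60])

```text
time_s: 4.42
tool_pos: [0.4773, -0.339, 0.0958]
ee_rot: [-1.264, -1.127, 1.126]
contact_force: [-0.1, -0.8, 0.4]
finger_gap: 0.706
```

```bash
python3 -c "
from h import *
P=[]
for i in range(1):
  c=cam('wrist')
hsv=cv2.cvtColor(c['img'],cv2.COLOR_BGR2HSV)
red=((hsv[...,0]<8)|(hsv[...,0]>172))&(hsv[...,1]>150);red[:,:260]=0;red[:,390:]=0
X=cloud(c)
p=X[red];p=p[p[:,2]>.06]
print(len(p),p.min(0),p.max(0))
for a in(.085,.1,.115,.125):
  q=p[abs(p[:,2]-a)<.004];print(a,len(q),q.min(0).round(4),q.max(0).round(4), q.mean(0).round(4))
q=p[p[:,2]>.1395];print('top',q.mean(0),len(q))
for v in(300,330,360,385):
  u=np.nonzero(red[v])[0];print(v,u.min(),u.max(),u.mean())
to([.4755,-.3365,.093])
cv2.imwrite('pics/w3.png',c['img'])
"
```

```text
4645 [ 0.4044371  -0.34676416  0.0828306 ] [ 0.48384633 -0.32900311  0.23782114]
0.085 160 [ 0.4677 -0.3464  0.0828] [ 0.4757 -0.3292  0.089 ] [ 0.4696 -0.3371  0.0862]
0.1 314 [ 0.4674 -0.3468  0.096 ] [ 0.4781 -0.329   0.104 ] [ 0.4697 -0.3371  0.1   ]
0.115 406 [ 0.4671 -0.3463  0.111 ] [ 0.4769 -0.3291  0.119 ] [ 0.4697 -0.3368  0.1153]
0.125 491 [ 0.4673 -0.346   0.121 ] [ 0.4763 -0.3291  0.1289] [ 0.4697 -0.3371  0.125 ]
top [ 0.47436162 -0.33755125  0.14275925] 1647
300 305 344 324.5
330 303 347 325.0
360 299 350 324.5
385 320 330 325.0
x az 83.57 y [ 0.0026 -0.0018 -1.    ]
pos [ 0.477  -0.3388  0.0954] tool-axis units [0.053 0.06  0.044] mm [2.1 2.4 1.8]
```

Call:
arm_command(steps=[0,0,0,0,0,0,8,0,0,0,0,0,0,8,0,0,0,0,0,0,8,0,0,0,0,0,0,8], newtons=50)

```text
time_s: 4.97
tool_pos: [0.4761, -0.3382, 0.094]
ee_rot: [-1.261, -1.126, 1.126]
contact_force: [-1.5, 0.0, 2.1]
finger_gap: 0.195
```

```bash
python3 -c "
from h import *
st();cam('wrist','w4.png');axes()"
```

```text
{'time_s': 4.975, 'joints': [-0.6176, 0.4946, 0.0079, 1.0837, -0.0001, -0.5053], 'tool_pos': [0.4761, -0.3382, 0.094], 'ee_rot': [-1.2606, -1.1261, 1.1261], 'contact_force': [-1.5146, 0.0054, 2.1141], 'finger_gap': 0.1948}
x az 83.57 y [ 3.e-04 -4.e-04 -1.e+00]
```

View pics/w4.png

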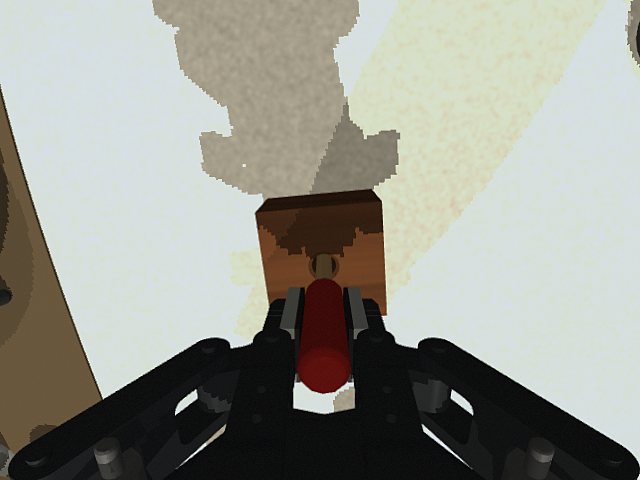

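Call:
arm_command(steps=[0,-0.5,0,0,0,0,8,0,-0.5,0,0,0,0,8,0,-0.8,0,0,0,0,8,0,-0.8,0,0,0,0,8,0,-0.8,0,0,0,0,8,0,-0.2,0,0,0,0,8])

```text
time_s: 5.78
tool_pos: [0.477, -0.3387, 0.2398]
ee_rot: [-1.264, -1.128, 1.126]
contact_force: [0.3, 0.2, 0.1]
finger_gap: 0.2
```

```bash
python3 -c "
from h import *
st();c=cam('wrist','w5.png');p,M=axes()
f=lambda q:np.array(c['tool_from_camera'])
Wi=np.linalg.inv(c['W'])
for t in([0,.087,0],[0,.05,0],[0,.01,0]): print(proj(c,[p+M@np.array(t)]))
"
```

```text
{'time_s': 5.775, 'joints': [-0.6175, 0.4063, 0.2601, 1.4204, 0.0001, -0.5053], 'tool_pos': [0.477, -0.3387, 0.2398], 'ee_rot': [-1.2643, -1.1277, 1.1261], 'contact_force': [0.3274, 0.1589, 0.1013], 'finger_gap': 0.2003}
x az 83.57 y [ 0.0027 -0.0018 -1.    ]
[[322.86622861 244.3020288 ]]
[[322.73339679 263.69278089]]
[[322.5276244  293.82080413]]
```

View pics/w5.png

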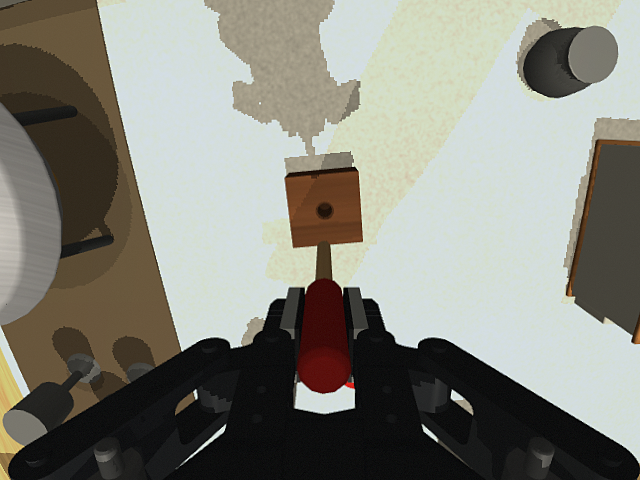

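```bash
python3 -c "
from h import *
c=cam('wrist')
g=cv2.cvtColor(c['img'],cv2.COLOR_BGR2GRAY)[195:230,305:345]
t=(g<45).astype(np.uint8);k,l,s,ce=cv2.connectedComponentsWithStats(t)
for i in range(1,k):
  if s[i,4]>20: print(s[i],ce[i]+[305,195],onz(c,ce[i]+[305,195],.045))
to([.43,.06,.24])"
```

```text
[ 11   8  16  17 175] [323.93142857 210.66857143] [ 0.47699407 -0.3378804   0.045     ]
x az 83.57 y [ 8.e-04 -6.e-04 -1.e+00]
pos [ 0.4763 -0.3382  0.2379] tool-axis units [ 9.763 -0.059  2.265] mm [390.5  -2.4  90.6]
```

Call:
arm_command(steps=[1,0,0.23,0,0,0,8,1,0,0.23,0,0,0,8,1,0,0.23,0,0,0,8,1,0,0.23,0,0,0,8,1,0,0.23,0,0,0,8,1,0,0.23,0,0,0,8,1,0,0.23,0,0,0,8,1,0,0.23,0,0,0,8])

```text
time_s: 6.88
tool_pos: [0.4373, -0.0106, 0.2357]
ee_rot: [-1.258, -1.124, 1.128]
contact_force: [-0.3, 0.8, -1.0]
finger_gap: 0.198
```

Call:
arm_command(steps=[1,0,0.23,0,0,0,8,0.76,0,0.2,0,0,0,8,0,0,0,0,0,0,8])

```text
time_s: 7.25
tool_pos: [0.4282, 0.0615, 0.2359]
ee_rot: [-1.256, -1.126, 1.131]
contact_force: [-1.1, 0.2, -0.2]
finger_gap: 0.194
```

```bash
cat > holes.py <<'E'
from h import *
import sys
st();c=cam('wrist',sys.argv[1]);p,M=axes()
hsv=cv2.cvtColor(c['img'],cv2.COLOR_BGR2HSV)
br=((hsv[...,0]>12)&(hsv[...,0]<32)&(hsv[...,1]>90)).astype(np.uint8)
br=cv2.morphologyEx(br,cv2.MORPH_CLOSE,np.ones((3,3)))
k,l,s,ce=cv2.connectedComponentsWithStats(br)
n=np.array([-.2588*np.cos(np.radians(-6.4)),-.2588*np.sin(np.radians(-6.4)),.9659]);p0=np.array([.4948,.0687,.0905])
for i in range(1,k):
    if s[i,4]>100:
        con=max(cv2.findContours((l==i).astype(np.uint8),cv2.RETR_EXTERNAL,cv2.CHAIN_APPROX_NONE)[0],key=len)
        e=cv2.fitEllipse(con);o,d=ray(c,e[0]);q=o+d*((p0-o)@n)/(d@n)
        print(s[i],np.round(e[0],1),np.round(e[1],1),q.round(4))
E
python3 holes.py w6.png
```

```text
{'time_s': 7.25, 'joints': [0.1425, 0.1077, -0.1456, 1.3209, 0.0001, 0.2509], 'tool_pos': [0.4282, 0.0615, 0.2359], 'ee_rot': [-1.2564, -1.1263, 1.131], 'contact_force': [-1.1302, 0.2123, -0.2149], 'finger_gap': 0.194}
x az 83.7 y [-2.9e-03 -8.0e-04 -1.0e+00]
[325  95  48  51 764] [348.4 120. ] [47.2 49.1] [0.3466 0.0929 0.0503]
[ 234  224  208    9 1075] [294.2 226.9] [  4.8 469.6] [0.4318 0.0356 0.0747]
[316 241  16  39 532] [323.5 262.4] [15.5 45.5] [0.4647 0.0579 0.0828]
[   0  252   37   67 1671] [ 14.4 287.2] [34.3 70.3] [ 0.4567 -0.2351  0.0894]
[261 285  26  25 176] [273.  297.6] [22.7 23.2] [0.49  0.01  0.091]
[396 286  26  25 238] [408.3 298. ] [24.1 24.7] [0.5036 0.1297 0.091 ]
[226 339  27  10 198] [237.1 342.8] [ 9.  29.7] [ 0.5259 -0.0268  0.1016]
[395 339  29  10 195] [411.2 342.7] [ 8.9 32.3] [0.543  0.1287 0.1015]
[444 338  26  16 197] [460.8 343.6] [11.5 27.7] [0.5493 0.1737 0.1019]
[ 292  382   64   33 1462] [323.8 397.4] [32.8 70.1] [0.5827 0.0453 0.1146]
[450 389  12  17 115] [455.3 396.7] [ 9.2 15.1] [0.5968 0.165  0.1148]
[  0 404  20  19 230] [  7.4 412.1] [16.7 18.8] [ 0.5744 -0.2667  0.1217]
```

View pics/w6.png

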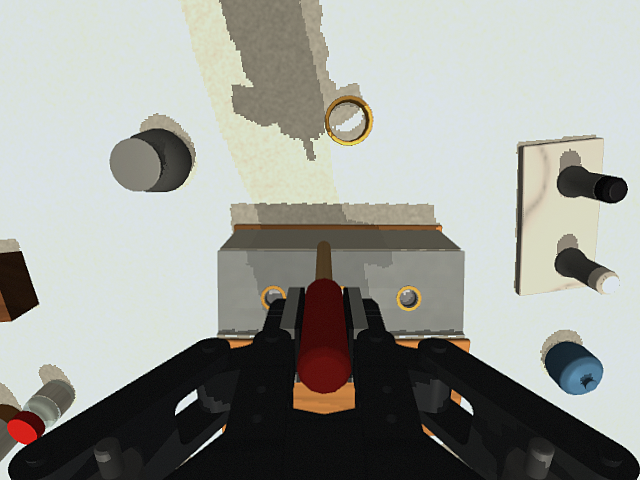

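Call:
arm_command(steps=[0,0,0,-0.75,0,0,8,0,0,0,-0.75,0,0,8,0,0,0,0,0,0,8])

```text
time_s: 7.68
tool_pos: [0.4263, 0.0589, 0.2358]
ee_rot: [-1.458, -1.301, 1.004]
contact_force: [0.5, 0.5, -0.9]
finger_gap: 0.197
```

```bash
python3 -c "
from h import *
st();to([.4667,.0722,.1992])"
```

```text
{'time_s': 7.675, 'joints': [0.1921, -0.0935, -0.3833, 1.0351, -0.0779, 0.2951], 'tool_pos': [0.4263, 0.0589, 0.2358], 'ee_rot': [-1.4582, -1.301, 1.0042], 'contact_force': [0.522, 0.5339, -0.9385], 'finger_gap': 0.1972}
x az 83.54 y [ 0.2531 -0.03   -0.967 ]
pos [0.4263 0.0589 0.2358] tool-axis units [ 0.446  1.131 -0.702] mm [ 17.8  45.2 -28.1]
```

Call:
arm_command(steps=[0.22,0.3,-0.35,0,0,0,8,0.22,0.3,-0.35,0,0,0,8,0,0.53,0,0,0,0,8,0,0,0,0,0,0,8])

```text
time_s: 8.18
tool_pos: [0.47, 0.0723, 0.1995]
ee_rot: [-1.458, -1.299, 1.004]
contact_force: [-1.1, 0.5, 0.3]
finger_gap: 0.197
```

```bash
python3 -c "
from h import *
o=st();c=cam('wrist','w7.png');cam('scene','s7.png');p,M=axes();h=np.array([.4955,.069,.091])
print(proj(c,[p+M@[0,.087,0],h,[.502,.129,.091],[.489,.0093,.091]]).round(1))
to([.4667,.0722,.1992])
a=cv2.imread('pics/s7.png');cv2.imwrite('pics/s7c.png',cv2.resize(a[190:320,270:430],None,fx=4.5,fy=4.5,interpolation=cv2.INTER_CUBIC))
"
```

```text
{'time_s': 8.175, 'joints': [0.2042, 0.0258, -0.3668, 0.9345, -0.0808, 0.3077], 'tool_pos': [0.47, 0.0723, 0.1995], 'ee_rot': [-1.4579, -1.2994, 1.0043], 'contact_force': [-1.0764, 0.4918, 0.3392], 'finger_gap': 0.1973}
x az 83.51 y [ 0.2557 -0.0294 -0.9663]
[[323.6 247.7]
 [322.5 231.6]
 [404.  231.2]
 [241.6 232. ]]
x az 83.51 y [ 0.2557 -0.0294 -0.9663]
pos [0.4706 0.0727 0.2013] tool-axis units [-0.023  0.027  0.106] mm [-0.9  1.1  4.2]
```

View pics/w7.png

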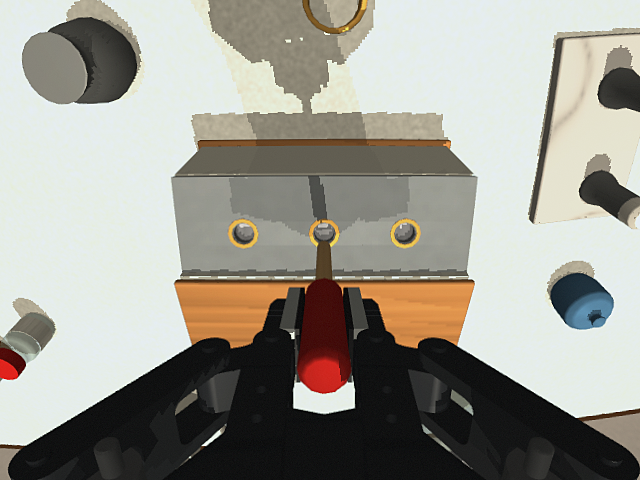

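View pics/s7c.png

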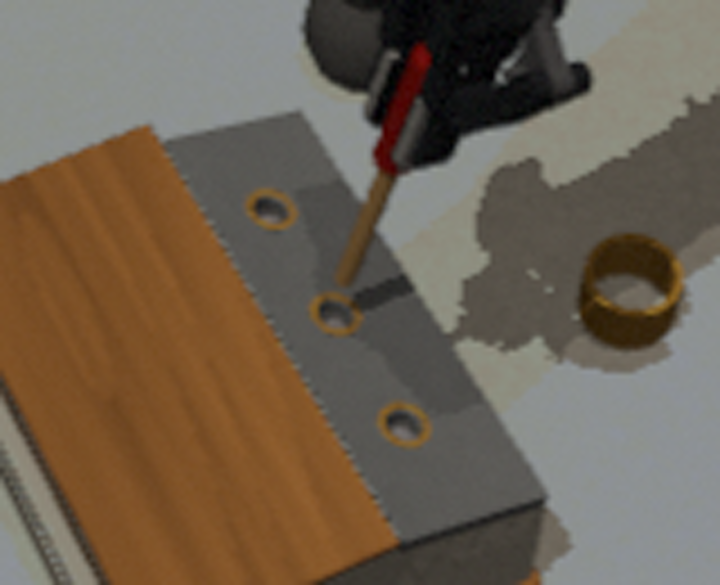

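```bash
python3 -c "
from h import *
c=cam('wrist');T=np.array(c['tool_from_camera'])
def q(uv,D):
  p=cv2.undistortPoints(np.array([[uv]],float),K(c),np.array(c['dist'],float)).ravel()
  d=T[:3,:3]@[p[0],p[1],1];o=T[:3,3];return (o+d*(D-o[1])/d[1])*1000
for D in(.108,.112,.116):
  print(D,[q(u,D).round(1).tolist() for u in[(243.5,233),(323.5,233),(405,233)]])
print('tip pix->',q((323.5,245),.087))
g=c['img'][215:262,300:350];cv2.imwrite('pics/w8.png',cv2.resize(g,None,fx=12,fy=12))
p=[]
print(to([.4667,.0722,.1992]))
"
```

```text
0.108 [[-58.0, 108.0, 2.6], [0.5, 108.0, 2.6], [60.2, 108.0, 2.5]]
0.112 [[-59.0, 112.0, 1.5], [0.5, 112.0, 1.5], [61.1, 112.0, 1.4]]
0.116 [[-59.9, 116.0, 0.4], [0.5, 116.0, 0.3], [62.1, 116.0, 0.3]]
tip pix-> [5.24412688e-01 8.70000000e+01 8.58340208e-02]
x az 83.52 y [ 0.257  -0.0292 -0.966 ]
pos [0.4707 0.0729 0.2019] tool-axis units [-0.028  0.039  0.112] mm [-1.1  1.6  4.5]
None
```

View pics/w8.png

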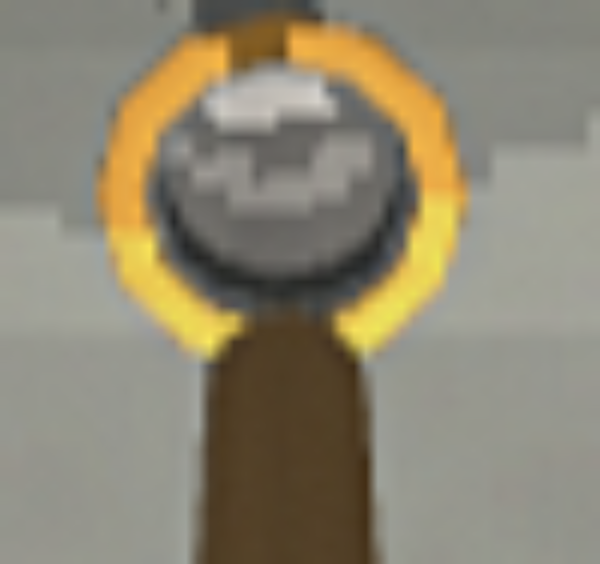

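Call:
arm_command(steps=[0.01,0,0.075,0,0,0,8,0,0.3,0,0,0,0,8,0,0.15,0,0,0,0,8,0,0,0,0,0,0,8])

```text
time_s: 8.82
tool_pos: [0.4712, 0.0733, 0.1822]
ee_rot: [-1.459, -1.304, 1.003]
contact_force: [-0.3, 0.9, -0.0]
finger_gap: 0.196
```

```bash
python3 -c "
from h import *
c=cam('wrist');st();axes()
g=c['img'][205:272,285:365];cv2.imwrite('pics/w9.png',cv2.resize(g,None,fx=9,fy=9))
"; python3 holes.py w9b.png | grep -E "\[(2[0-9][0-9]|3[89][0-9]|4[0-2][0-9]).*\] \[[0-9. ]+\] \[0"
```

```text
{'time_s': 8.875, 'joints': [0.2058, 0.04, -0.3999, 0.8827, -0.081, 0.3078], 'tool_pos': [0.4715, 0.0733, 0.1827], 'ee_rot': [-1.4596, -1.3041, 1.002], 'contact_force': [0.0324, 0.1952, -0.7424], 'finger_gap': 0.195}
x az 83.57 y [ 0.2563 -0.0292 -0.9662]
[299   0  69  31 605] [332.9   0.6] [54.  60.6] [0.3525 0.093  0.0519]
[220 228  33  31 371] [235.8 243.1] [29.4 31.7] [0.4901 0.0099 0.091 ]
[392 228  33  31 375] [408.  242.9] [29.5 32. ] [0.5036 0.1298 0.091 ]
[ 361  292  120   59 4788] [425.9 315.7] [ 58.3 126. ] [0.5605 0.1412 0.1058]
```

View pics/w9.png

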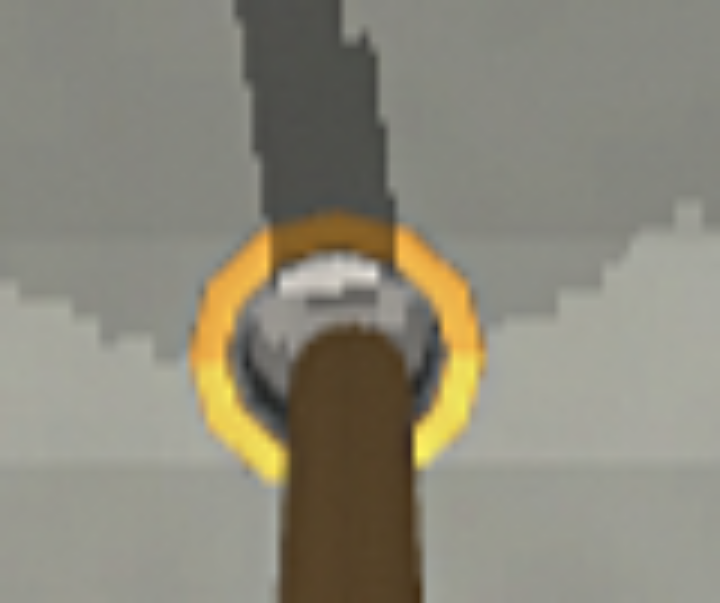

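Call:
arm_command(steps=[-0.02,0,-0.02,0,0,0,8,0,0.1,0,0,0,0,8,0,0.1,0,0,0,0,8,0,0.1,0,0,0,0,8,0,0,0,0,0,0,8])

```text
time_s: 9.55
tool_pos: [0.4752, 0.0721, 0.1711]
ee_rot: [-1.46, -1.304, 1.002]
contact_force: [-0.2, -0.3, -0.4]
finger_gap: 0.198
```

```bash
cat > t.py <<'E'
from h import *
import sys
c=cam('wrist');st();p,M=axes();tip=p+M@[0,.087,0];print('tip',tip.round(4))
g=c['img'][205:272,285:365];cv2.imwrite('pics/'+sys.argv[1],cv2.resize(g,None,fx=9,fy=9))
E
python3 t.py w10.png
```

```text
{'time_s': 9.6, 'joints': [0.2009, 0.0571, -0.4133, 0.8514, -0.0798, 0.3031], 'tool_pos': [0.4754, 0.0721, 0.1714], 'ee_rot': [-1.4598, -1.3043, 1.0016], 'contact_force': [-0.4935, 0.311, -0.5688], 'finger_gap': 0.1962}
x az 83.57 y [ 0.2566 -0.0291 -0.9661]
tip [0.4977 0.0696 0.0874]
```

View pics/w10.png

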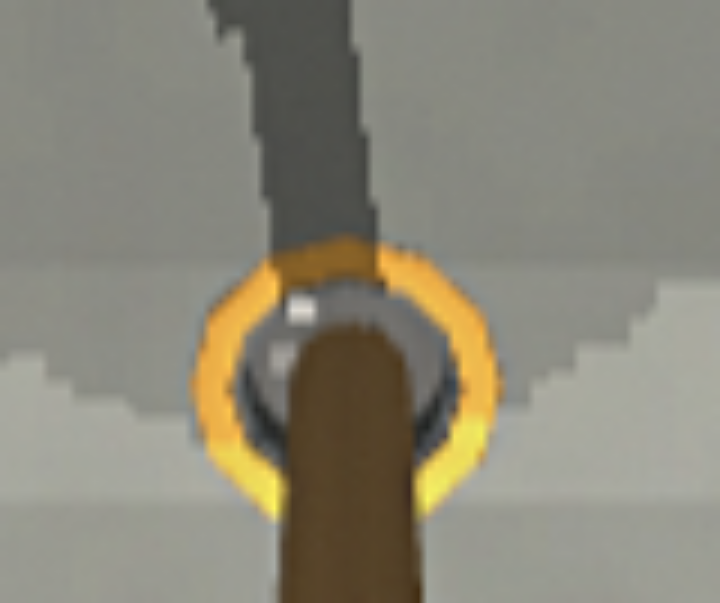

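Call:
arm_command(steps=[0,0.05,0,0,0,0,8,0,0.05,0,0,0,0,8,0,0.05,0,0,0,0,8])

```text
time_s: 9.98
tool_pos: [0.4771, 0.072, 0.1659]
ee_rot: [-1.46, -1.305, 1.001]
contact_force: [-0.1, -0.7, -0.2]
finger_gap: 0.198
```

Call:
arm_command(steps=[0,0.05,0,0,0,0,8])

```text
time_s: 10.1
tool_pos: [0.4777, 0.0719, 0.1639]
ee_rot: [-1.46, -1.305, 1.001]
contact_force: [0.3, 0.4, -0.4]
finger_gap: 0.194
```

Call:
arm_command(steps=[0,0.04,0,0,0,0,8])

```text
time_s: 10.22
tool_pos: [0.4782, 0.0719, 0.1626]
ee_rot: [-1.46, -1.305, 1.001]
contact_force: [-2.3, -0.2, 6.9]
finger_gap: 0.2
```

Call:
arm_command(steps=[0,0.03,0,0,0,0,8])

```text
time_s: 10.35
tool_pos: [0.4786, 0.0719, 0.162]
ee_rot: [-1.461, -1.306, 1.001]
contact_force: [-3.2, -0.5, 6.4]
finger_gap: 0.196
```

Call:
arm_command(steps=[0,0,0,0,0,0,8])

```text
time_s: 10.48
tool_pos: [0.4785, 0.0719, 0.1619]
ee_rot: [-1.46, -1.305, 1.001]
contact_force: [-2.5, -0.4, 4.6]
finger_gap: 0.195
```

```bash
python3 t.py w11.png
```

```text
{'time_s': 10.525, 'joints': [0.1988, 0.0715, -0.4254, 0.8234, -0.0794, 0.3011], 'tool_pos': [0.4785, 0.0719, 0.1619], 'ee_rot': [-1.4606, -1.3054, 1.0006], 'contact_force': [-2.0043, -0.803, 4.9325], 'finger_gap': 0.1955}
x az 83.57 y [ 0.258  -0.0289 -0.9657]
tip [0.501  0.0694 0.0779]
```

View pics/w11.png

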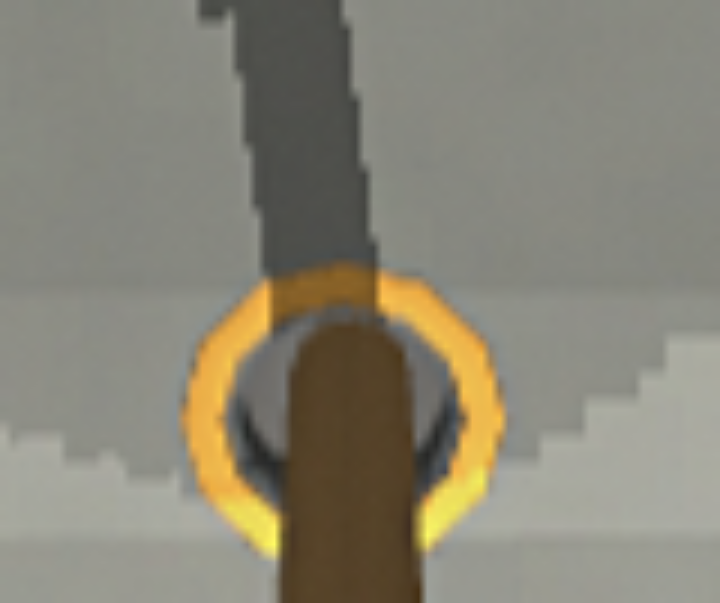

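Call:
arm_command(steps=[0,0.025,0,0,0,0,8,0,0,0,0,0,0,8])

```text
time_s: 10.78
tool_pos: [0.4788, 0.0718, 0.161]
ee_rot: [-1.461, -1.306, 1.001]
contact_force: [-3.1, -1.0, 5.3]
finger_gap: 0.197
```

Call:
arm_command(steps=[0,0.025,0,0,0,0,8,0,0,0,0,0,0,8])

```text
time_s: 11.02
tool_pos: [0.479, 0.0718, 0.1599]
ee_rot: [-1.461, -1.305, 1.001]
contact_force: [-2.3, -0.3, 4.8]
finger_gap: 0.198
```

```bash
python3 t.py w12.png; python3 -c "
from h import *
c=cam('wrist','w12b.png')
a=cv2.imread('pics/w7.png')
hs=[]
for im in(a,c['img']):
  h=cv2.cvtColor(im,cv2.COLOR_BGR2HSV);r=((h[...,0]<8)|(h[...,0]>172))&(h[...,1]>150);r[:,:285]=0;r[:,362:]=0;ys,xs=np.nonzero(r);m=ys>250
  print(ys[m].min(),ys[m].max(),xs[m].min(),xs[m].max(),xs[m].mean(), m.sum())
cv2.imwrite('pics/cmp.png',np.hstack([cv2.resize(i[225:405,270:380],None,fx=3.2,fy=3.2) for i in(a,c['img'])]))
"
```

```text
{'time_s': 11.075, 'joints': [0.1984, 0.0744, -0.4278, 0.818, -0.0793, 0.3007], 'tool_pos': [0.4791, 0.0718, 0.1599], 'ee_rot': [-1.4606, -1.3054, 1.0006], 'contact_force': [-2.5085, 0.2565, 6.0385], 'finger_gap': 0.1956}
x az 83.57 y [ 0.258  -0.0289 -0.9657]
tip [0.5015 0.0693 0.0759]
278 393 297 353 323.6012053200333 4812
278 393 297 351 323.59665427509293 4842
```

View pics/cmp.png

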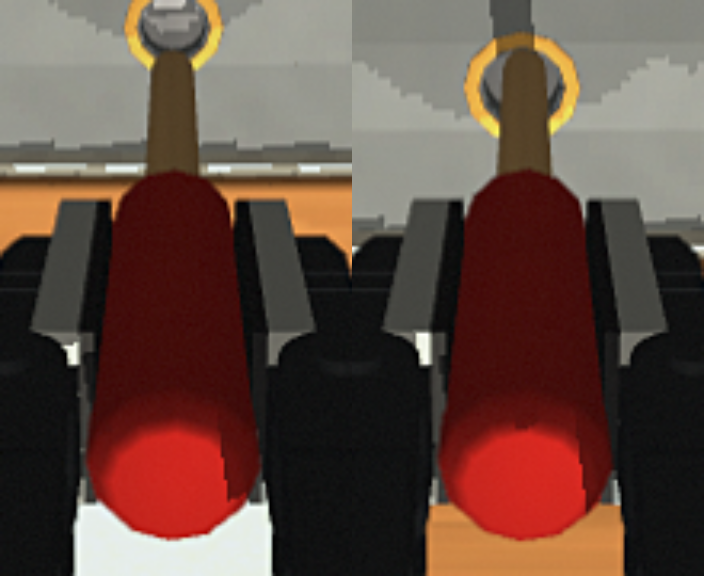

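Call:
arm_command(steps=[0,0.025,0,0,0,0,8,0,0.025,0,0,0,0,8])

```text
time_s: 11.38
tool_pos: [0.4796, 0.0718, 0.1582]
ee_rot: [-1.461, -1.306, 1.0]
contact_force: [-3.2, -0.7, 7.5]
finger_gap: 0.201
```

Call:
arm_command(steps=[0,0.025,0,0,0,0,8,0,0.025,0,0,0,0,8])

```text
time_s: 11.62
tool_pos: [0.4801, 0.0717, 0.1563]
ee_rot: [-1.461, -1.306, 1.0]
contact_force: [-2.8, -0.4, 7.4]
finger_gap: 0.198
```

```bash
python3 t.py w13.png;  python3 -c "
from h import *
c=cam('wrist')
h=cv2.cvtColor(c['img'],cv2.COLOR_BGR2HSV);r=((h[...,0]<8)|(h[...,0]>172))&(h[...,1]>150);r[:,:285]=0;r[:,362:]=0;ys,xs=np.nonzero(r);m=ys>250
print(ys[m].min(),ys[m].max())"
```

```text
{'time_s': 11.675, 'joints': [0.1977, 0.0802, -0.4323, 0.8074, -0.0791, 0.2999], 'tool_pos': [0.4801, 0.0717, 0.1561], 'ee_rot': [-1.4606, -1.3055, 1.0006], 'contact_force': [-2.5763, -0.507, 5.8506], 'finger_gap': 0.1963}
x az 83.57 y [ 0.2581 -0.0289 -0.9657]
tip [0.5026 0.0692 0.0721]
278 393
```

Call:
arm_command(steps=[0,0.025,0,0,0,0,8,0,0.025,0,0,0,0,8])

```text
time_s: 11.98
tool_pos: [0.4805, 0.0717, 0.1538]
ee_rot: [-1.46, -1.305, 1.001]
contact_force: [-0.9, 0.2, 1.3]
finger_gap: 0.197
```

```bash
python3 -c "
from h import *
st();cam('scene','s14.png')"
```

```text
{'time_s': 11.975, 'joints': [0.1973, 0.0838, -0.4351, 0.8017, -0.0789, 0.2996], 'tool_pos': [0.4805, 0.0717, 0.1538], 'ee_rot': [-1.4602, -1.3051, 1.001], 'contact_force': [-0.8819, 0.174, 1.2898], 'finger_gap': 0.1975}
```

View pics/s14.png

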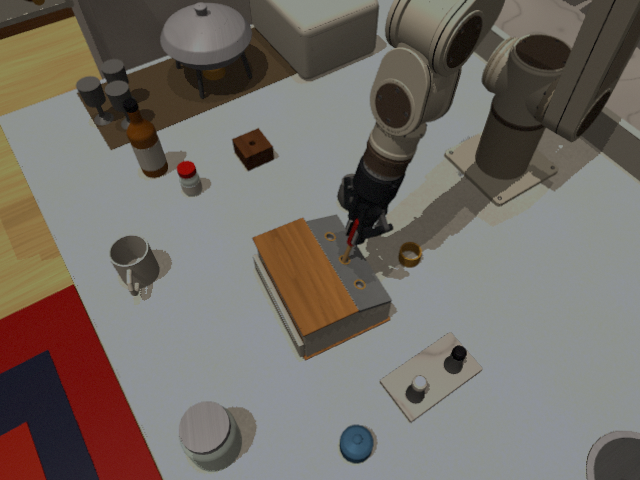

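Call:
arm_command(steps=[0,0,0,0,0,0,8,0,0,0,0,0,0,8,0,0,0,0,0,0,8,0,0,0,0,0,0,8])

```text
time_s: 12.52
tool_pos: [0.4803, 0.0716, 0.1534]
ee_rot: [-1.46, -1.305, 1.001]
contact_force: [-0.2, -0.5, -0.1]
finger_gap: 0.196
```

```bash
python3 -c "
from h import *
st();cam('scene','s15.png')"
```

```text
{'time_s': 12.525, 'joints': [0.1973, 0.0843, -0.4353, 0.8017, -0.0789, 0.2996], 'tool_pos': [0.4803, 0.0716, 0.1534], 'ee_rot': [-1.4599, -1.3045, 1.0014], 'contact_force': [-0.2312, -0.479, -0.1126], 'finger_gap': 0.1955}
```

View pics/s15.png

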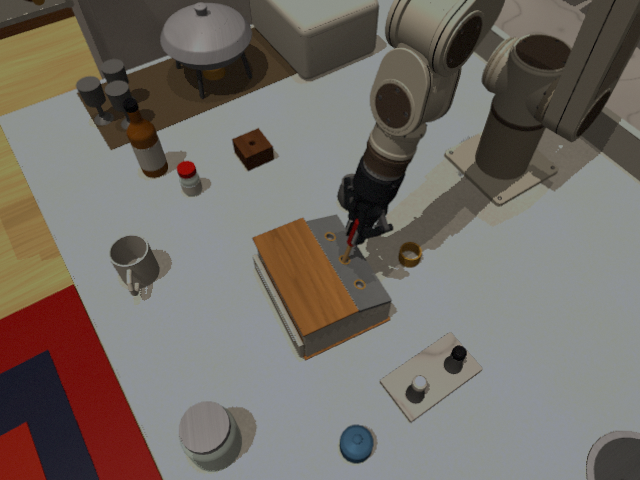

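```bash
python3 -c "
from h import *
c=cam('wrist','w16.png');cam('top','t16.png')
h=cv2.cvtColor(c['img'],cv2.COLOR_BGR2HSV);r=((h[...,0]<8)|(h[...,0]>172))&(h[...,1]>150);r[:,:285]=0;r[:,362:]=0;ys,xs=np.nonzero(r);m=ys>250
print(ys[m].min(),ys[m].max())
a=cv2.imread('pics/t16.png');b=cv2.imread('pics/top0.png')
cv2.imwrite('pics/t16c.png',np.vstack([cv2.resize(i[165:280,230:365],None,fx=5,fy=2.5*1.0) for i in(b,a)]))
"
```

```text
278 393
```

View pics/w16.png

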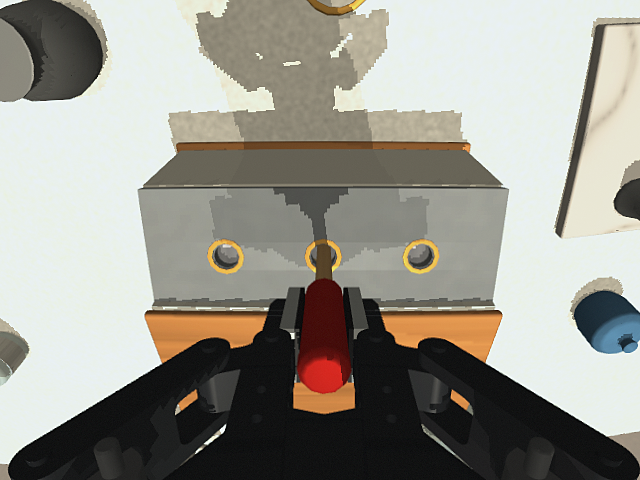

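View pics/t16c.png

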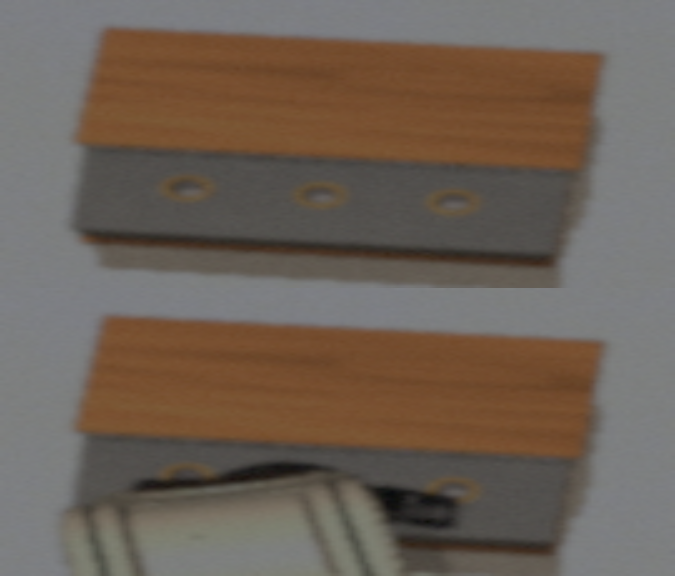

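Call:
arm_command(steps=[0,0.02,0,0,0,0,8])

```text
time_s: 12.8
tool_pos: [0.4807, 0.0716, 0.1529]
ee_rot: [-1.46, -1.305, 1.001]
contact_force: [0.4, -0.5, -1.4]
finger_gap: 0.197
```

Call:
arm_command(steps=[0,0.02,0,0,0,0,8])

```text
time_s: 12.92
tool_pos: [0.4808, 0.0716, 0.1522]
ee_rot: [-1.46, -1.305, 1.001]
contact_force: [-2.2, -0.3, 4.0]
finger_gap: 0.196
```

```bash
python3 -c "
from h import *
st();c=cam('scene','s17.png');a=cv2.imread('pics/scene0.png')
cv2.imwrite('pics/s17c.png',np.hstack([cv2.resize(i[200:380,230:400],None,fx=2.3,fy=2.3) for i in(a,c['img'])]))"
```

```text
{'time_s': 12.925, 'joints': [0.197, 0.0862, -0.4368, 0.7976, -0.0788, 0.2992], 'tool_pos': [0.4808, 0.0716, 0.1522], 'ee_rot': [-1.4601, -1.305, 1.0011], 'contact_force': [-2.1686, -0.33, 3.9859], 'finger_gap': 0.1956}
```

View pics/s17c.png

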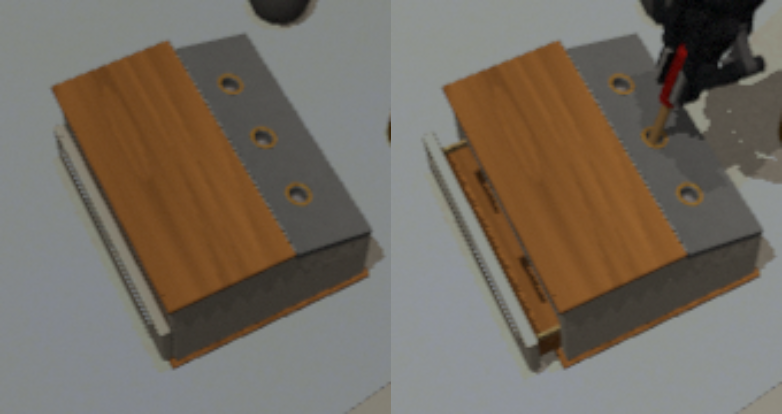

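Call:
arm_command(steps=[0,-0.2,0,0,0,0,8,0,-0.4,0,0,0,0,8,0,-0.5,0,0,0,0,8,0,-0.5,0,0,0,0,8,0,-0.5,0,0.75,0,0,8,0,0,0,0.75,0,0,8,0,0,0,0,0,0,8])

```text
time_s: 13.85
tool_pos: [0.4609, 0.0738, 0.2327]
ee_rot: [-1.26, -1.125, 1.126]
contact_force: [-0.2, -0.8, -1.2]
finger_gap: 0.198
```

```bash
python3 -c "
from h import *
st();c=cam('scene','s18.png');to([.477,-.338,.235])"
```

```text
{'time_s': 13.85, 'joints': [0.159, 0.1749, -0.0746, 1.322, -0.0003, 0.2722], 'tool_pos': [0.4609, 0.0738, 0.2327], 'ee_rot': [-1.2604, -1.1247, 1.126], 'contact_force': [-0.222, -0.8474, -1.2146], 'finger_gap': 0.1976}
x az 83.53 y [-2.e-04 -5.e-04 -1.e+00]
pos [0.4598 0.0738 0.2325] tool-axis units [-10.181  -0.057  -1.586] mm [-407.3   -2.3  -63.4]
```

View pics/s18.png

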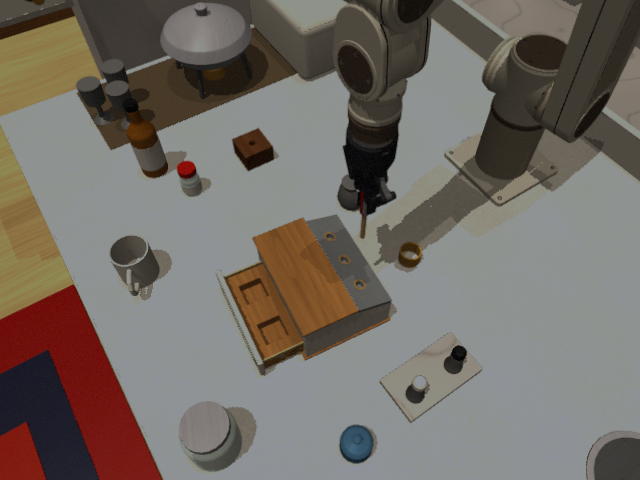

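Call:
arm_command(steps=[-1,-0.05,-0.16,0,0,0,8,-1,0,-0.16,0,0,0,8,-1,0,-0.16,0,0,0,8,-1,0,-0.16,0,0,0,8,-1,0,-0.16,0,0,0,8,-1,0,-0.16,0,0,0,8,-1,0,-0.16,0,0,0,8,-1,0,-0.16,0,0,0,8])

```text
time_s: 14.9
tool_pos: [0.4733, -0.2503, 0.2356]
ee_rot: [-1.262, -1.127, 1.126]
contact_force: [1.0, -0.2, -0.4]
finger_gap: 0.195
```

Call:
arm_command(steps=[-1,0,-0.16,0,0,0,8,-1,0,-0.15,0,0,0,8,-0.18,0,0,0,0,0,8,0,0,0,0,0,0,8])

```text
time_s: 15.4
tool_pos: [0.4761, -0.3372, 0.2352]
ee_rot: [-1.26, -1.126, 1.126]
contact_force: [-0.1, -0.1, -0.4]
finger_gap: 0.197
```

```bash
cat > sh.py <<'E'
from h import *
import sys
st();c=cam('wrist',sys.argv[1])
b=(170,270,280,370)
g=cv2.cvtColor(c['img'],cv2.COLOR_BGR2GRAY)[b[0]:b[1],b[2]:b[3]]
t=(g<45).astype(np.uint8);k,l,s,ce=cv2.connectedComponentsWithStats(t)
for i in range(1,k):
  if 60<s[i,4]<1500: print(s[i],ce[i]+[b[2],b[0]],onz(c,ce[i]+[b[2],b[0]],.045).round(4))
p,M=axes();print('tip',(p+M@[0,.087,0]).round(4))
to([.477,-.338,float(sys.argv[2])])
E
python3 sh.py w19.png .2
```

```text
{'time_s': 15.4, 'joints': [-0.6163, 0.4078, 0.2505, 1.4136, 0.0002, -0.5036], 'tool_pos': [0.4761, -0.3372, 0.2352], 'ee_rot': [-1.2601, -1.1259, 1.1256], 'contact_force': [-0.1243, -0.0513, -0.3544], 'finger_gap': 0.1971}
[  3   0  73  11 315] [319.06666667 174.25396825] [ 0.4401 -0.3366  0.045 ]
[ 34  36  16  16 180] [322.22777778 212.95      ] [ 0.4769 -0.3378  0.045 ]
x az 83.6 y [ 0.e+00  3.e-04 -1.e+00]
tip [ 0.4764 -0.3366  0.1483]
x az 83.6 y [ 0.e+00  3.e-04 -1.e+00]
pos [ 0.4763 -0.3366  0.2353] tool-axis units [-0.032  0.884 -0.02 ] mm [-1.3 35.3 -0.8]
```

View pics/w19.png

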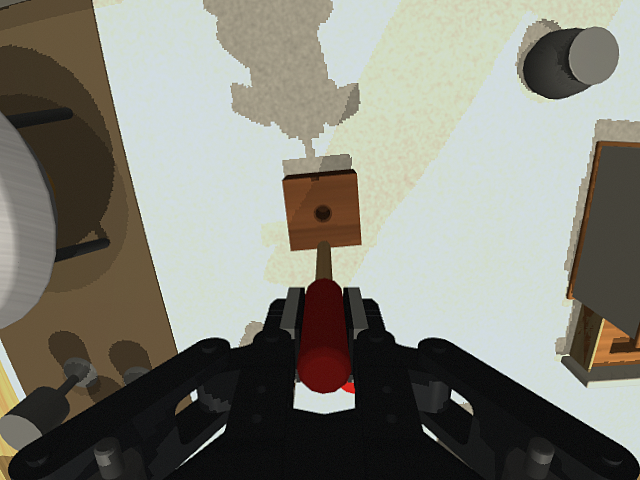

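Correct by (-1.2, -0.5 mm) and descend to just above the stand for a close check.

Call:
arm_command(steps=[-0.03,0.6,-0.015,0,0,0,8,0,0.8,0,0,0,0,8,0,0.8,0,0,0,0,8,0,0,0,0,0,0,8])

```text
time_s: 15.95
tool_pos: [0.4755, -0.3361, 0.1449]
ee_rot: [-1.253, -1.125, 1.128]
contact_force: [-0.4, -0.6, -1.0]
finger_gap: 0.198
```

```bash
python3 sh.py w20.png .094; python3 -c "
import cv2
a=cv2.imread('pics/w20.png');cv2.imwrite('pics/w20c.png',cv2.resize(a[200:290,270:380],None,fx=6,fy=6))"
```

```text
{'time_s': 15.95, 'joints': [-0.6154, 0.4556, 0.0859, 1.2075, 0.0002, -0.5051], 'tool_pos': [0.4755, -0.3361, 0.1449], 'ee_rot': [-1.2529, -1.1255, 1.1276], 'contact_force': [-0.3815, -0.5576, -0.9763], 'finger_gap': 0.1977}
x az 83.67 y [-0.0018  0.0014 -1.    ]
tip [ 0.4766 -0.3371  0.0599]
x az 83.67 y [-0.0018  0.0014 -1.    ]
pos [ 0.4768 -0.3373  0.1469] tool-axis units [-0.02   1.323 -0.01 ] mm [-0.8 52.9 -0.4]
```

View pics/w20c.png

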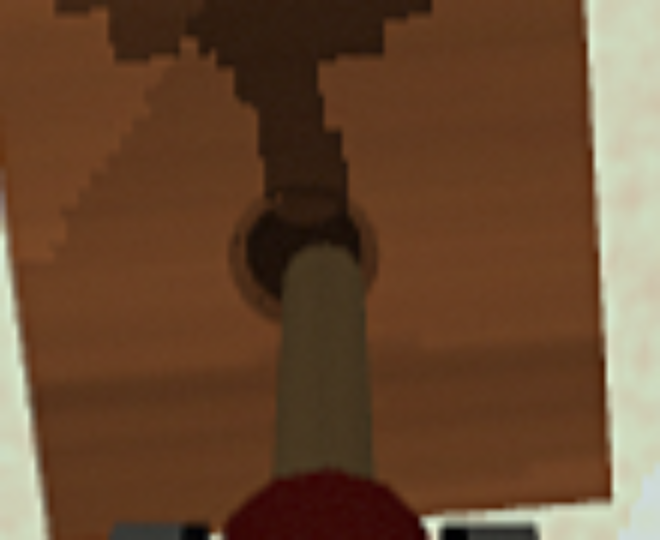

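```bash
python3 -c "
from h import *
c=cam('wrist');T=np.array(c['tool_from_camera'])
def q(uv,D):
  p=cv2.undistortPoints(np.array([[uv]],float),K(c),np.array(c['dist'],float)).ravel()
  d=T[:3,:3]@[p[0],p[1],1];o=T[:3,3];return (o+d*(D-o[1])/d[1])*1000
for D in(.099,.102): print(q((320.7,241.8),D).round(2))
print(q((324.2,244),.087).round(2),q((324.2,240.5),.087).round(2))
to([.477,-.338,.094])"
```

```text
[-1.41 99.   -1.53]
[ -1.44 102.    -2.45]
[ 1.05 87.    0.62] [ 1.05 87.    3.09]
x az 83.65 y [ 7.e-04 -4.e-04 -1.e+00]
pos [ 0.4777 -0.3382  0.1483] tool-axis units [0.003 1.357 0.02 ] mm [ 0.1 54.3  0.8]
```

Call:
arm_command(steps=[-0.045,0.1,-0.02,0,0,0,8,0,0.15,0,0,0,0,8,0,0.2,0,0,0,0,8,0,0,0,0,0,0,8])

```text
time_s: 16.55
tool_pos: [0.4786, -0.3414, 0.1309]
ee_rot: [-1.263, -1.127, 1.126]
contact_force: [-1.5, 1.7, 7.9]
finger_gap: 0.197
```

```bash
python3 sh.py w21.png .094; python3 -c "
import cv2
a=cv2.imread('pics/w21.png');cv2.imwrite('pics/w21c.png',cv2.resize(a[210:300,270:380],None,fx=6,fy=6))"
```

```text
{'time_s': 16.55, 'joints': [-0.6197, 0.4691, 0.0694, 1.1681, 0.0003, -0.5074], 'tool_pos': [0.4786, -0.3414, 0.1309], 'ee_rot': [-1.2633, -1.1274, 1.1258], 'contact_force': [-1.4887, 1.7267, 7.924], 'finger_gap': 0.1972}
x az 83.56 y [ 0.0028 -0.0016 -1.    ]
tip [ 0.4789 -0.3416  0.044 ]
x az 83.56 y [ 0.0028 -0.0016 -1.    ]
pos [ 0.4787 -0.3414  0.131 ] tool-axis units [0.082 0.924 0.053] mm [ 3.3 37.   2.1]
```

View pics/w21c.png

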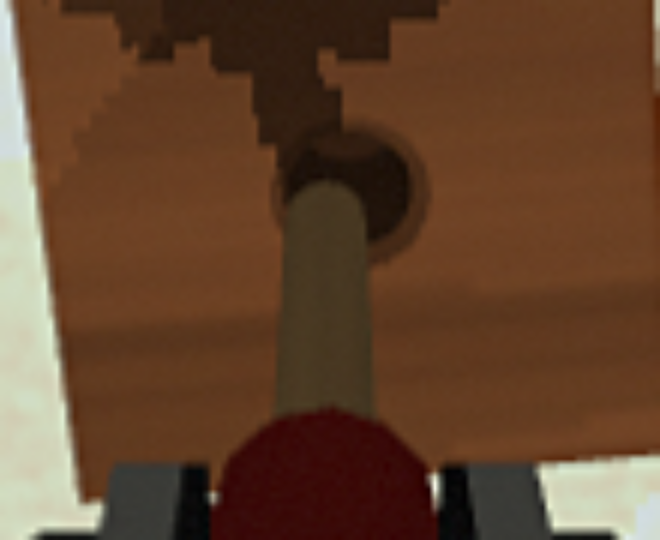

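Call:
arm_command(steps=[0,-0.2,0,0,0,0,8,0.07,0,0.035,0,0,0,8,0,0,0,0,0,0,8,0,0,0,0,0,0,8,0,0,0,0,0,0,8])

```text
time_s: 17.23
tool_pos: [0.4767, -0.3379, 0.1368]
ee_rot: [-1.26, -1.126, 1.126]
contact_force: [0.6, -0.0, -0.3]
finger_gap: 0.196
```

```bash
for i in 1 2; do python3 sh.py w22.png .094; done; python3 -c "
import cv2
a=cv2.imread('pics/w22.png');cv2.imwrite('pics/w22c.png',cv2.resize(a[200:290,270:380],None,fx=6,fy=6))"
```

```text
{'time_s': 17.225, 'joints': [-0.6166, 0.4606, 0.0721, 1.1829, -0.0, -0.5044], 'tool_pos': [0.4767, -0.3379, 0.1368], 'ee_rot': [-1.2596, -1.1259, 1.1262], 'contact_force': [0.6417, -0.0438, -0.3007], 'finger_gap': 0.1958}
x az 83.57 y [-3.e-04  2.e-04 -1.e+00]
tip [ 0.4767 -0.3379  0.0499]
x az 83.57 y [-3.e-04  2.e-04 -1.e+00]
pos [ 0.4767 -0.3379  0.1369] tool-axis units [-0.002  1.073 -0.008] mm [-0.1 42.9 -0.3]
{'time_s': 17.275, 'joints': [-0.6166, 0.4604, 0.0721, 1.1829, -0.0, -0.5044], 'tool_pos': [0.4767, -0.3379, 0.1369], 'ee_rot': [-1.2598, -1.126, 1.1261], 'contact_force': [-1.2187, -0.2363, -0.7019], 'finger_gap': 0.197}
x az 83.57 y [-3.e-04  2.e-04 -1.e+00]
tip [ 0.4767 -0.3379  0.05  ]
x az 83.57 y [-3.e-04  2.e-04 -1.e+00]
pos [ 0.4767 -0.3379  0.137 ] tool-axis units [-0.002  1.074 -0.007] mm [-0.1 43.  -0.3]
```

View pics/w22c.png

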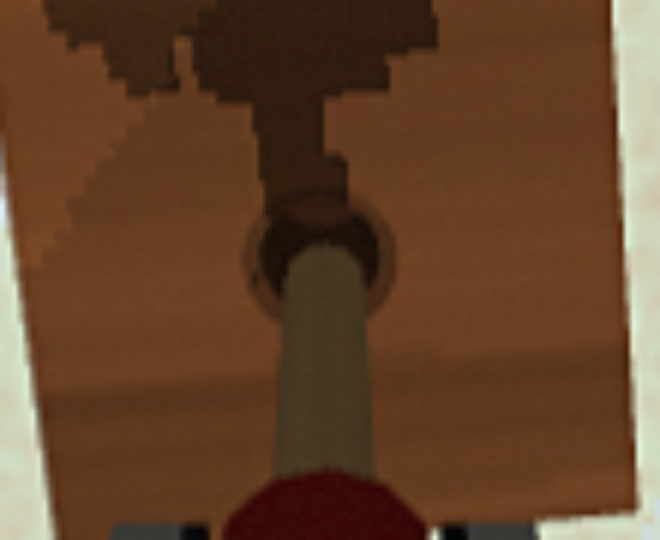

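Call:
arm_command(steps=[0,0.15,0,0,0,0,8,0,0.15,0,0,0,0,8,0,0,0,0,0,0,8])

```text
time_s: 17.7
tool_pos: [0.4762, -0.3375, 0.1242]
ee_rot: [-1.258, -1.125, 1.126]
contact_force: [0.7, -1.2, -0.4]
finger_gap: 0.195
```

Call:
arm_command(steps=[0,0.2,0,0,0,0,8,0,0.2,0,0,0,0,8,0,0.2,0,0,0,0,8,0,0,0,0,0,0,8])

```text
time_s: 18.2
tool_pos: [0.4761, -0.3375, 0.1]
ee_rot: [-1.258, -1.125, 1.126]
contact_force: [0.2, -0.1, 0.3]
finger_gap: 0.194
```

Call:
arm_command(steps=[0,0.1,0,0,0,0,8,0,0.03,0,0,0,0,8,0,0,0,0,0,0,8,0,0,0,0,0,0,8])

```text
time_s: 18.7
tool_pos: [0.4769, -0.338, 0.0962]
ee_rot: [-1.261, -1.126, 1.126]
contact_force: [0.0, -0.6, -1.2]
finger_gap: 0.194
```

Call:
arm_command(steps=[0,0.03,0,0,0,0,8,0,0,0,0,0,0,22,0,0,0,0,0,0,28,0,0,0,0,0,0,40,0,0,0,0,0,0,60,0,0,0,0,0,0,60])

```text
time_s: 19.45
tool_pos: [0.4768, -0.338, 0.0948]
ee_rot: [-1.26, -1.126, 1.126]
contact_force: [-0.1, 0.2, 0.4]
finger_gap: 0.702
```

```bash
python3 -c "
from h import *
st();cam('wrist','w23.png')"
```

```text
{'time_s': 19.45, 'joints': [-0.6166, 0.4949, 0.0107, 1.0866, 0.0, -0.5044], 'tool_pos': [0.4768, -0.338, 0.0948], 'ee_rot': [-1.2602, -1.1262, 1.1261], 'contact_force': [-0.1461, 0.1655, 0.3881], 'finger_gap': 0.7015}
```

View pics/w23.png

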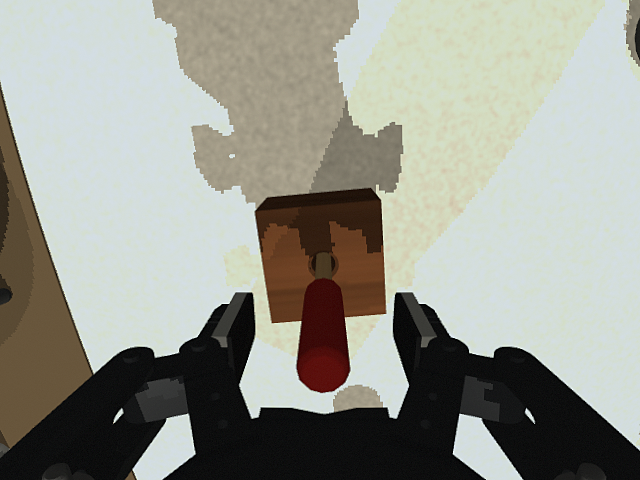

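Call:
arm_command(steps=[0,-0.4,0,0,0,0,60,0,-0.8,0,0,0,0,60,0,-0.9,0,0,0,0,60,0,-0.8,0,0,0,0,60,0,-0.6,0,0,0,0,60,1,0,0.14,0,0,0,60,1,0,0.14,0,0,0,60,1,0,0.14,0,0,0,60])

```text
time_s: 20.5
tool_pos: [0.4736, -0.2159, 0.2362]
ee_rot: [-1.262, -1.127, 1.125]
contact_force: [0.5, 0.1, 0.2]
finger_gap: 0.701
```

Call:
arm_command(steps=[1,0,0.14,0,0,0,60,1,0,0.14,0,0,0,60,1,0,0.14,0,0,0,60,1,0,0.14,0,0,0,60,1,0,0.14,0,0,0,60,1,0,0.14,0,0,0,60,1,0,0.14,0,0,0,60,1,0,0.14,0,0,0,60])

```text
time_s: 21.5
tool_pos: [0.465, 0.1075, 0.2363]
ee_rot: [-1.261, -1.128, 1.125]
contact_force: [0.8, -0.2, 0.3]
finger_gap: 0.705
```

Call:
arm_command(steps=[1,0,0.14,0,0,0,60,1,0,0.14,0,0,0,60,1,0,0.14,0,0,0,60,1,0,0.14,0,0,0,60,1,0,0.14,0,0,0,60,0,0,0,0,0,0,60,0,0,0,0,0,0,60])

```text
time_s: 22.38
tool_pos: [0.4594, 0.3078, 0.2355]
ee_rot: [-1.261, -1.127, 1.126]
contact_force: [-0.2, -0.2, 0.1]
finger_gap: 0.701
```

```bash
python3 -c "
from h import *
st();cam('wrist','w24.png');c=cam('top','t24.png');cam('scene','s24.png');axes()
cv2.imwrite('pics/t24c.png',cv2.resize(c['img'][130:300,160:500],None,fx=2.3,fy=2.3))"
```

```text
{'time_s': 22.375, 'joints': [0.5906, 0.3447, 0.1584, 1.3841, -0.0004, 0.7026], 'tool_pos': [0.4594, 0.3078, 0.2355], 'ee_rot': [-1.2605, -1.1267, 1.1261], 'contact_force': [-0.2493, -0.1778, 0.1049], 'finger_gap': 0.7009}
x az 83.49 y [ 4.e-04  0.e+00 -1.e+00]
```

View pics/w24.png

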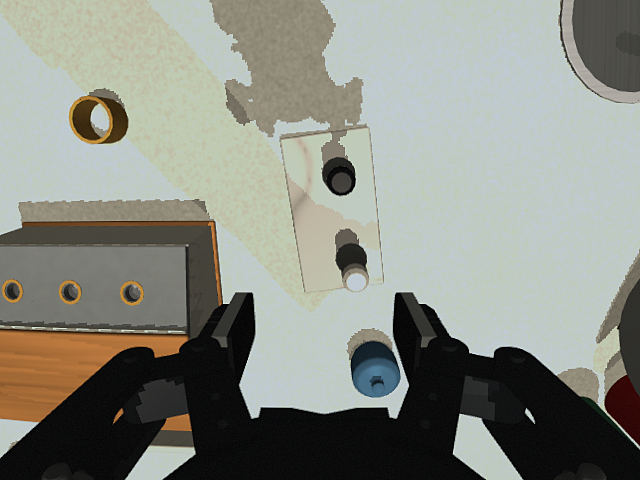

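View pics/t24c.png

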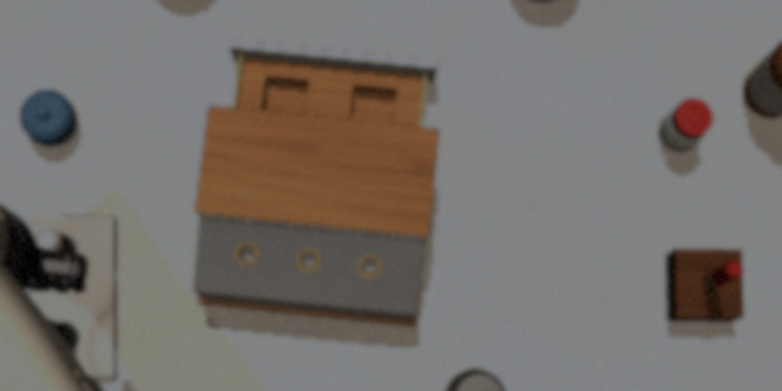

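View pics/s24.png

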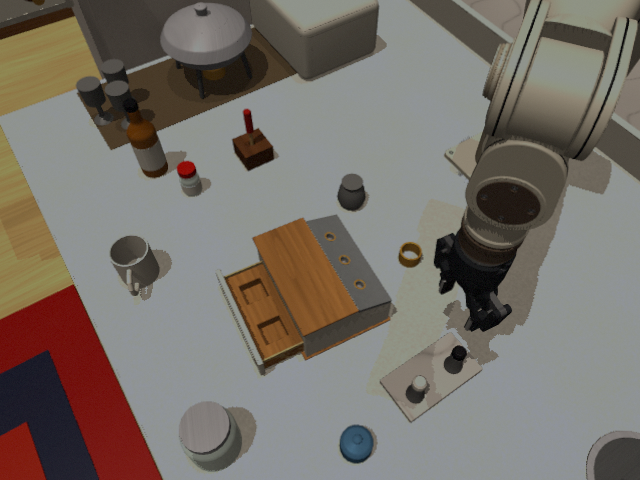

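```bash
cat > m4.py <<'E'
from h import *
c=cam('wrist');p,M=axes()
g=cv2.cvtColor(c['img'],cv2.COLOR_BGR2HSV)
m=((g[...,2]>235)&(g[...,1]<15)).astype(np.uint8);m[:260]=0;m[305:]=0;m[:,:335]=0;m[:,:][:,378:]=0
# restrict cap
k,l,s,ce=cv2.connectedComponentsWithStats(m)
for i in range(1,k):
    if s[i,4]>80: print('cap',s[i],ce[i],onz(c,ce[i],.079).round(4))
print('cap manual',onz(c,(356,282.),.079).round(4),'pepper',onz(c,(342,180.),.079).round(4))
P=cloud(c)
q=P[(P[...,2]>.075)&(P[...,2]<.083)&(P[...,1]>.28)&(P[...,1]<.38)&(P[...,0]<.56)]
for nm,qq in(('salt',q[q[:,0]>.47]),('pep',q[q[:,0]<=.47])):
    print(nm,len(qq),qq.mean(0).round(4),qq.min(0).round(4),qq.max(0).round(4))
q=P[(P[...,0]>.55)&(P[...,0]<.68)&(P[...,1]>.25)&(P[...,1]<.42)&(P[...,2]>.02)&(P[...,2]<.1)]
print('pot',q.min(0).round(3),q.max(0).round(3))
print('foot pix', proj(c,[[.52,.33,.012]]))
to([.52,.33,.1])
# drawer wells
for n in('scene','top'):
    c=cam(n);P=cloud(c);ok=c['z_map']>.1
    q=P[ok&(P[...,0]>.63)&(P[...,0]<.75)&(abs(P[...,1]-.05)<.13)&(P[...,2]>.005)&(P[...,2]<.075)]
    print(n,np.histogram(q[:,2],bins=np.arange(.005,.08,.005)))
E
python3 m4.py
python3 - <<'E'
import cv2
a=cv2.imread('pics/s24.png');cv2.imwrite('pics/s24c.png',cv2.resize(a[250:380,205:320],None,fx=6,fy=4.6))
a=cv2.imread('pics/t24.png');cv2.imwrite('pics/t24d.png',cv2.resize(a[145:190,250:360],None,fx=7,fy=7))
E
```

```text
x az 83.48 y [ 4.e-04  1.e-04 -1.e+00]
cap manual [0.5202 0.3304 0.079 ] pepper [0.4269 0.3269 0.079 ]
salt 438 [0.5184 0.3311 0.0779] [0.5083 0.3198 0.075 ] [0.5305 0.3429 0.0806]
pep 569 [0.4281 0.3266 0.0781] [0.4164 0.3152 0.075 ] [0.4401 0.3381 0.0805]
pot [0.629 0.318 0.02 ] [0.68  0.373 0.062]
foot pix [[350.23460572 257.07561811]]
x az 83.48 y [ 4.e-04  1.e-04 -1.e+00]
pos [0.4596 0.307  0.2352] tool-axis units [ 0.741  3.382 -1.433] mm [ 29.6 135.3 -57.3]
scene (array([  41,  323,  566,  141,  148,  351, 2357,  364,  178,   86,  147,
        468,   46,   35]), array([0.005, 0.01 , 0.015, 0.02 , 0.025, 0.03 , 0.035, 0.04 , 0.045,
       0.05 , 0.055, 0.06 , 0.065, 0.07 , 0.075]))
top (array([ 54, 163, 280,  68,  34, 246, 772, 347, 104,  61, 146, 220,  37,
         0]), array([0.005, 0.01 , 0.015, 0.02 , 0.025, 0.03 , 0.035, 0.04 , 0.045,
       0.05 , 0.055, 0.06 , 0.065, 0.07 , 0.075]))
```

View pics/s24c.png

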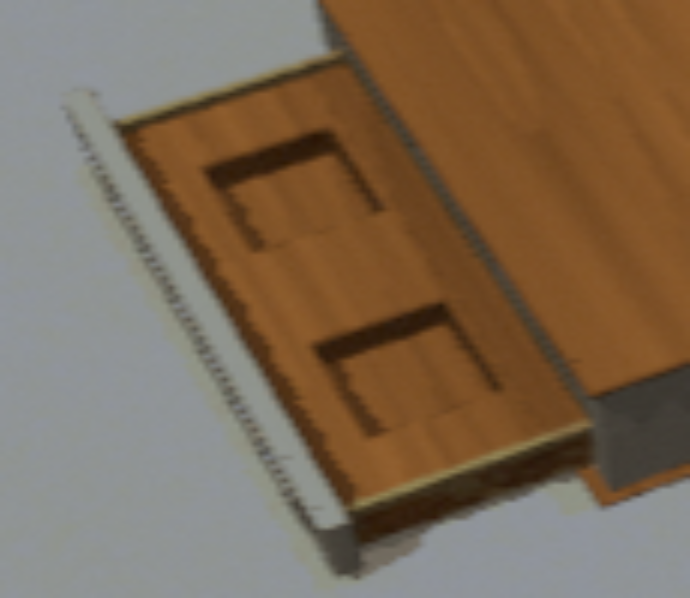

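View pics/t24d.png

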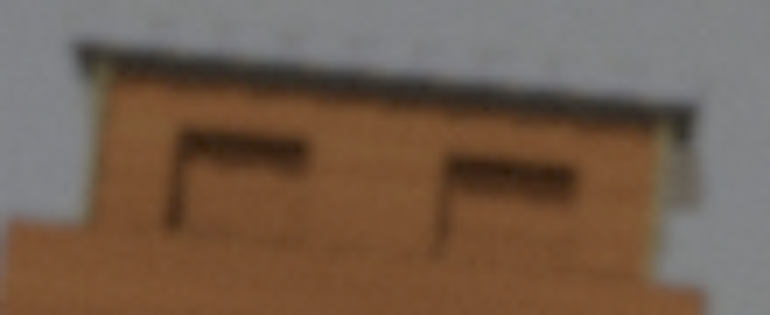

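```bash
python3 - <<'E'
from h import *
S=cam('scene');T=cam('top')
a=[onz(S,(273.2,330.2),.038),onz(T,(284,171.6),.038)]
b=[onz(S,(253.8,291.3),.038),onz(T,(322.3,175.3),.038)]
print('L',np.round(a,4).tolist());print('R',np.round(b,4).tolist())
cx=np.array([np.cos(np.radians(-6.4)),np.sin(np.radians(-6.4))])
for x,y in((a[0],b[0]),(a[1],b[1])): print(np.linalg.norm(x-y))
# from cabinet front: wood top front edge corners mean
for n,c,co in(('top',T,[(251,179),(348,187)]),('scene',S,[(307,334),(254,241)])):
    m=np.mean([onz(c,np.array(q,float),.111) for q in co],0)[:2];cy=np.array([-cx[1],cx[0]])
    print(n,'front',m.round(4),'wellL',(m+.038*cx+.046*cy).round(4),'wellR',(m+.038*cx-.046*cy).round(4))
# from holes: hole2 xy -> well centre line
cy=np.array([-cx[1],cx[0]]);h2=np.array([.4965,.0695])
print('lateral check: L rel hole2 (cx,cy)',[( (np.array(q[:2])-h2)@cx, (np.array(q[:2])-h2)@cy) for q in a])
E
```

```text
L [[0.6725, 0.0987, 0.038], [0.6729, 0.0932, 0.038]]
R [[0.6628, 0.0072, 0.038], [0.6633, 0.0019, 0.038]]
0.09204211776952421
0.09183394440951974
top front [0.6264 0.0546] wellL [0.6693 0.0961] wellR [0.659  0.0047]
scene front [0.6315 0.0606] wellL [0.6744 0.102 ] wellR [0.6642 0.0106]
lateral check: L rel hole2 (cx,cy) [(np.float64(0.17166108022986143), np.float64(0.04864760907299228)), (np.float64(0.1726145874121004), np.float64(0.043252721876045445))]
```

Call:
arm_command(steps=[0.38,0.5,-0.71,0,0,0,60,0.38,0.8,-0.71,0,0,0,60,0,0.7,0,0,0,0,60,0,0,0,0,0,0,60,0,0,0,0,0,0,60,0,0,0,0,0,0,60])

```text
time_s: 23.52
tool_pos: [0.52, 0.3324, 0.1569]
ee_rot: [-1.261, -1.129, 1.123]
contact_force: [0.1, -0.4, 0.2]
finger_gap: 0.705
```

```bash
python3 -c "
from h import *
st();c=cam('wrist','w25.png');P=cloud(c)
q=P[(P[...,2]>.075)&(P[...,2]<.083)&(P[...,1]>.28)&(P[...,1]<.38)&(P[...,0]<.56)&(P[...,0]>.48)]
print(len(q),q.mean(0).round(4),q.min(0).round(4),q.max(0).round(4))
to([.5195,.3307,.039])"
```

```text
{'time_s': 23.525, 'joints': [0.5688, 0.5081, 0.2032, 1.2624, 0.0, 0.6809], 'tool_pos': [0.52, 0.3324, 0.1569], 'ee_rot': [-1.2607, -1.1292, 1.1234], 'contact_force': [0.0742, -0.3706, 0.2013], 'finger_gap': 0.705}
870 [0.5186 0.3314 0.078 ] [0.5081 0.3196 0.075 ] [0.5308 0.3429 0.0804]
x az 83.58 y [ 0.0028  0.0018 -1.    ]
pos [0.5199 0.3324 0.1568] tool-axis units [-0.049  2.945  0.013] mm [ -2.  117.8   0.5]
```

View pics/w25.png

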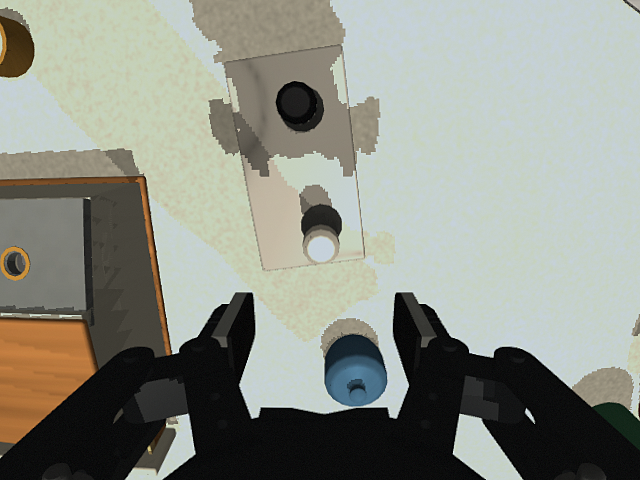

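Call:
arm_command(steps=[-0.03,0.7,0.01,0,0,0,60,0,0.8,0,0,0,0,60,0,0.6,0,0,0,0,60,0,0.4,0,0,0,0,60,0,0.4,0,0,0,0,60,0,0,0,0,0,0,60,0,0,0,0,0,0,60,0,0,0,0,0,0,60])

```text
time_s: 24.58
tool_pos: [0.5194, 0.3312, 0.0399]
ee_rot: [-1.261, -1.128, 1.125]
contact_force: [0.2, -0.4, 0.9]
finger_gap: 0.705
```

```bash
python3 -c "
from h import *
st();cam('wrist','w26.png');to([.5195,.3312,.039])"
```

```text
{'time_s': 24.575, 'joints': [0.5676, 0.6035, 0.0406, 1.0059, -0.0, 0.6798], 'tool_pos': [0.5194, 0.3312, 0.0399], 'ee_rot': [-1.2605, -1.1279, 1.1245], 'contact_force': [0.2272, -0.3673, 0.8606], 'finger_gap': 0.7052}
x az 83.57 y [ 0.0015  0.001  -1.    ]
pos [0.5194 0.3311 0.0397] tool-axis units [ 0.002  0.019 -0.003] mm [ 0.1  0.7 -0.1]
```

View pics/w26.png

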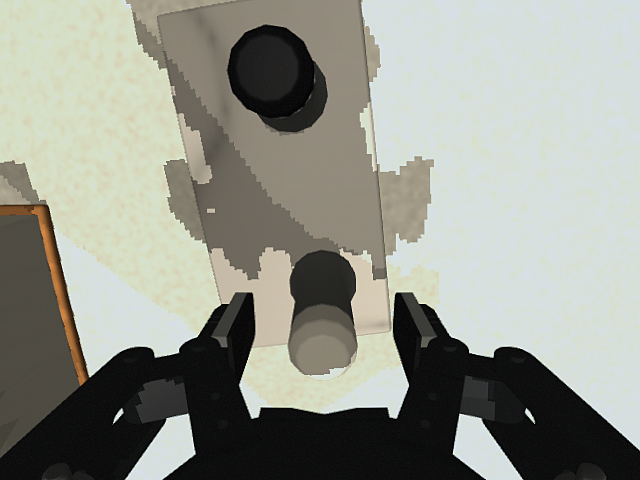

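Centred between the pads. Close.

Call:
arm_command(steps=[0,0,0,0,0,0,15,0,0,0,0,0,0,15,0,0,0,0,0,0,15,0,0,0,0,0,0,15], newtons=40)

```text
time_s: 25.12
tool_pos: [0.519, 0.3308, 0.0392]
ee_rot: [-1.26, -1.127, 1.126]
contact_force: [0.8, -0.9, 3.1]
finger_gap: 0.279
```

Call:
arm_command(steps=[0,-0.3,0,0,0,0,15,0,-0.7,0,0,0,0,15,0,-0.9,0,0,0,0,15,0,-0.9,0,0,0,0,15,0,-0.7,0,0,0,0,15,0,0,0,0,0,0,15,0,0,0,0,0,0,15])

```text
time_s: 26.0
tool_pos: [0.518, 0.3304, 0.1775]
ee_rot: [-1.26, -1.124, 1.128]
contact_force: [-0.2, -0.4, -2.0]
finger_gap: 0.285
```

```bash
python3 -c "
from h import *
st();cam('wrist','w27.png');cam('scene','s27.png');to([.6727,.0965,.19])"
```

```text
{'time_s': 26.0, 'joints': [0.5677, 0.4961, 0.238, 1.3148, 0.0001, 0.6798], 'tool_pos': [0.518, 0.3304, 0.1775], 'ee_rot': [-1.2597, -1.1244, 1.1279], 'contact_force': [-0.2485, -0.399, -1.9935], 'finger_gap': 0.2852}
x az 83.57 y [-0.0032 -0.0021 -1.    ]
pos [0.5177 0.3301 0.1767] tool-axis units [-5.37  -0.334 -4.504] mm [-214.8  -13.4 -180.2]
```

View pics/w27.png

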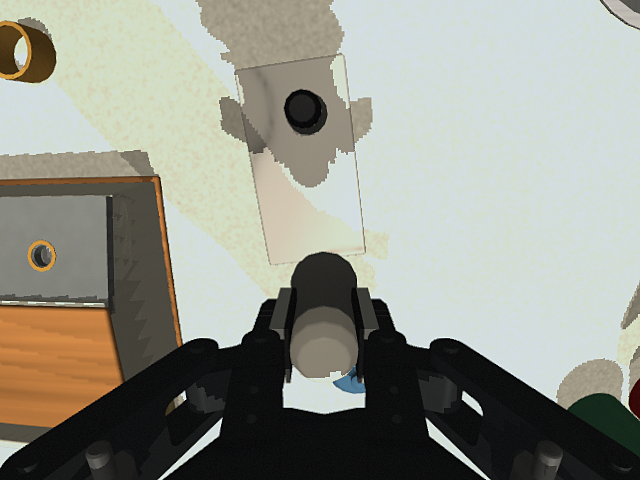

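Call:
arm_command(steps=[-0.5,-0.15,-0.4,0,0,0,15,-0.9,-0.15,-0.75,0,0,0,15,-0.9,0,-0.75,0,0,0,15,-0.9,0,-0.75,0,0,0,15,-0.9,0,-0.75,0,0,0,15,-0.8,0,-0.7,0,0,0,15,-0.45,0,-0.4,0,0,0,15,0,0,0,0,0,0,15])

```text
time_s: 27.1
tool_pos: [0.6737, 0.0957, 0.1883]
ee_rot: [-1.26, -1.121, 1.126]
contact_force: [-0.3, 0.2, -1.1]
finger_gap: 0.281
```

Call:
arm_command(steps=[0,0,0,0,0,0,15,0,0,0,0,0,0,15,0,0,0,0,0,0,15])

```text
time_s: 27.48
tool_pos: [0.6732, 0.099, 0.1909]
ee_rot: [-1.259, -1.127, 1.127]
contact_force: [-0.5, 0.7, -2.3]
finger_gap: 0.283
```

```bash
python3 -c "
from h import *
st();c=cam('wrist','w28.png');cam('scene','s28.png');to([.6727,.0965,.043])
p,M=axes()
print(proj(c,[[.6727,.0965,.016],[.6727,.0965,.038],p+M@[0,.027,0]]))"
```

```text
{'time_s': 27.475, 'joints': [0.146, 0.6318, 0.5014, 1.4405, 0.0001, 0.2567], 'tool_pos': [0.6732, 0.099, 0.1909], 'ee_rot': [-1.2594, -1.1273, 1.1272], 'contact_force': [-0.4616, 0.6648, -2.2796], 'finger_gap': 0.2831}
x az 83.64 y [ 3.e-04  1.e-04 -1.e+00]
pos [0.6734 0.0987 0.1911] tool-axis units [-0.058  3.701  0.012] mm [ -2.3 148.1   0.5]
x az 83.64 y [ 3.e-04  1.e-04 -1.e+00]
[[320.01518696 215.40054874]
 [319.77642708 221.17771826]
 [321.8244505  280.69260936]]
```

View pics/w28.png

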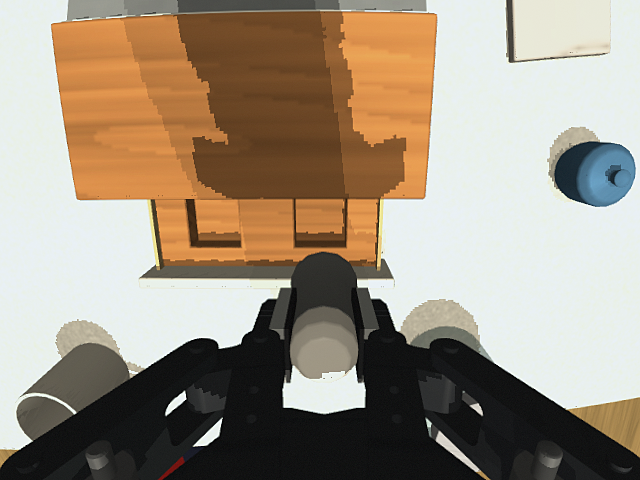

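View pics/s28.png

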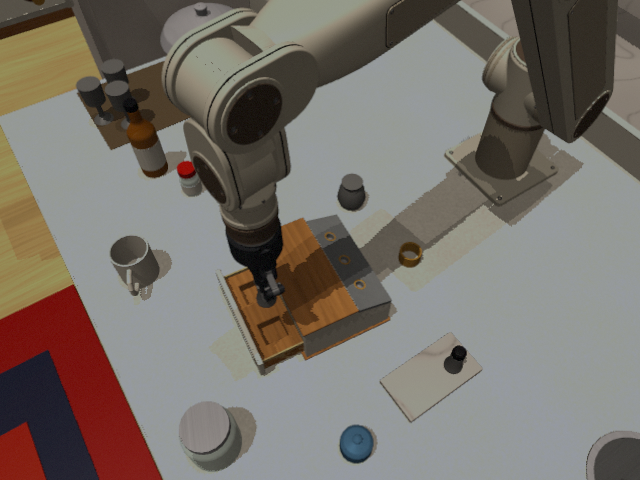

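Call:
arm_command(steps=[-0.035,0.5,-0.02,0,0,0,15,0,0.7,0,0,0,0,15,0,0.7,0,0,0,0,15,0,0.5,0,0,0,0,15,0,0,0,0,0,0,15,0,0,0,0,0,0,15,0,0,0,0,0,0,15,0,0,0,0,0,0,15])

```text
time_s: 28.58
tool_pos: [0.6749, 0.0966, 0.096]
ee_rot: [-1.261, -1.128, 1.125]
contact_force: [0.2, -0.8, -2.4]
finger_gap: 0.274
```

```bash
python3 -c "
from h import *
st();c=cam('wrist','w29.png');s=cam('scene','s29.png');to([.6727,.0972,.043])
cv2.imwrite('pics/s29c.png',cv2.resize(s['img'][240:380,205:320],None,fx=5,fy=4.2))"
```

```text
{'time_s': 28.575, 'joints': [0.1421, 0.6785, 0.3362, 1.2265, 0.0, 0.2543], 'tool_pos': [0.6749, 0.0966, 0.096], 'ee_rot': [-1.2613, -1.1278, 1.1249], 'contact_force': [0.1986, -0.787, -2.4206], 'finger_gap': 0.2744}
x az 83.57 y [ 1.1e-03  1.0e-04 -1.0e+00]
pos [0.6746 0.0965 0.0955] tool-axis units [0.012 1.312 0.051] mm [ 0.5 52.5  2. ]
```

View pics/w29.png

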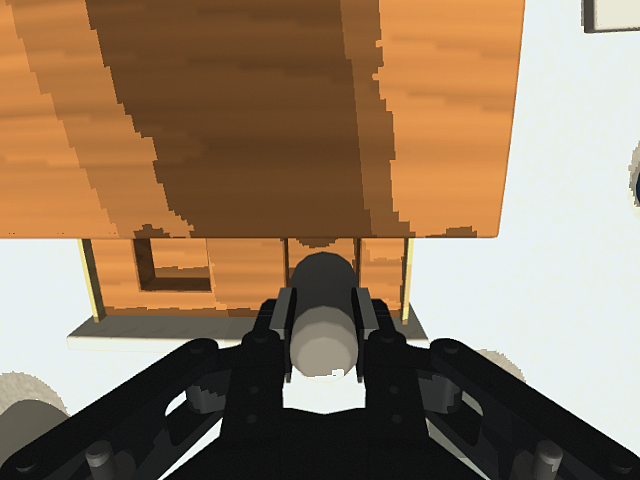

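View pics/s29c.png

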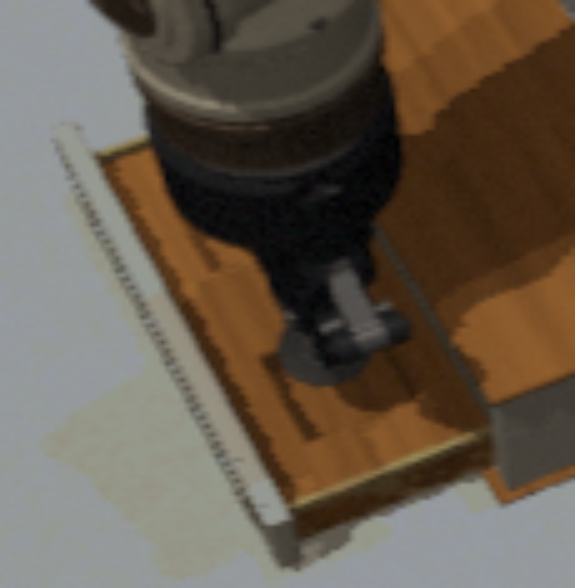

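Call:
arm_command(steps=[0,0.3,0.025,0,0,0,15,0,0.35,0,0,0,0,15,0,0.25,0,0,0,0,15,0,0,0,0,0,0,15,0,0,0,0,0,0,15])

```text
time_s: 29.3
tool_pos: [0.6734, 0.0966, 0.0588]
ee_rot: [-1.26, -1.126, 1.126]
contact_force: [0.1, 0.2, -1.8]
finger_gap: 0.282
```

Call:
arm_command(steps=[0,0.15,0,0,0,0,15,0,0.12,0,0,0,0,15,0,0,0,0,0,0,15,0,0,0,0,0,0,15])

```text
time_s: 29.8
tool_pos: [0.6733, 0.0966, 0.048]
ee_rot: [-1.26, -1.126, 1.126]
contact_force: [-0.2, -0.3, -1.0]
finger_gap: 0.282
```

```bash
python3 -c "
from h import *
st();c=cam('wrist','w30.png');s=cam('scene','s30.png');to([.6727,.0972,.043])
cv2.imwrite('pics/s30c.png',cv2.resize(s['img'][240:380,205:320],None,fx=5,fy=4.2))"
```

```text
{'time_s': 29.8, 'joints': [0.1425, 0.7143, 0.2713, 1.1278, -0.0, 0.2547], 'tool_pos': [0.6733, 0.0966, 0.048], 'ee_rot': [-1.2602, -1.1262, 1.1261], 'contact_force': [-0.167, -0.2569, -0.9673], 'finger_gap': 0.282}
x az 83.57 y [ 4.e-04  1.e-04 -1.e+00]
pos [0.6735 0.0966 0.0482] tool-axis units [0.012 0.131 0.02 ] mm [0.5 5.2 0.8]
```

View pics/s30c.png

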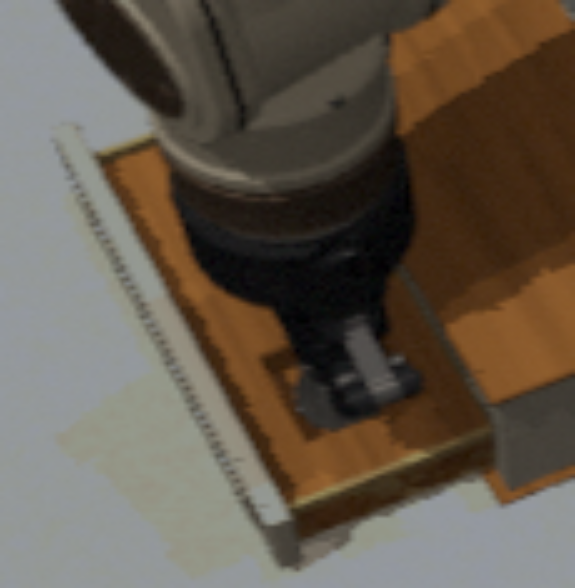

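View pics/w30.png

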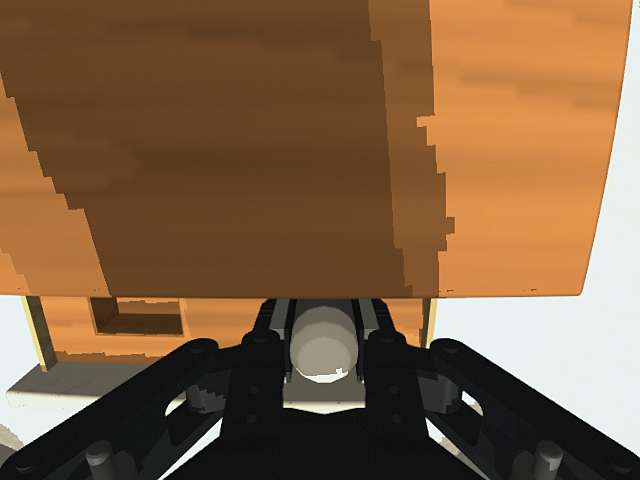

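Call:
arm_command(steps=[0,0.05,0,0,0,0,15,0,0,0,0,0,0,15])

```text
time_s: 30.15
tool_pos: [0.6732, 0.0966, 0.0458]
ee_rot: [-1.26, -1.126, 1.126]
contact_force: [-1.4, -0.2, -0.9]
finger_gap: 0.281
```

Call:
arm_command(steps=[0,0.04,0,0,0,0,15,0,0,0,0,0,0,15])

```text
time_s: 30.4
tool_pos: [0.6731, 0.0966, 0.0442]
ee_rot: [-1.26, -1.126, 1.126]
contact_force: [0.2, 0.1, -2.4]
finger_gap: 0.277
```

Call:
arm_command(steps=[0,0.02,0,0,0,0,15,0,0,0,0,0,0,15])

```text
time_s: 30.65
tool_pos: [0.6732, 0.0966, 0.0435]
ee_rot: [-1.26, -1.126, 1.126]
contact_force: [0.0, -0.6, -1.3]
finger_gap: 0.284
```

Call:
arm_command(steps=[0,0,0,0,0,0,26,0,0,0,0,0,0,30,0,0,0,0,0,0,36,0,0,0,0,0,0,38,0,0,0,0,0,0,38])

```text
time_s: 31.28
tool_pos: [0.6733, 0.0966, 0.0436]
ee_rot: [-1.26, -1.126, 1.126]
contact_force: [0.5, 0.3, -0.7]
finger_gap: 0.445
```

```bash
python3 -c "
from h import *
st();c=cam('wrist','w31.png')"
```

```text
{'time_s': 31.275, 'joints': [0.1425, 0.718, 0.2663, 1.1189, -0.0, 0.2547], 'tool_pos': [0.6733, 0.0966, 0.0436], 'ee_rot': [-1.2602, -1.1262, 1.1261], 'contact_force': [0.5289, 0.2515, -0.7213], 'finger_gap': 0.445}
```

View pics/w31.png

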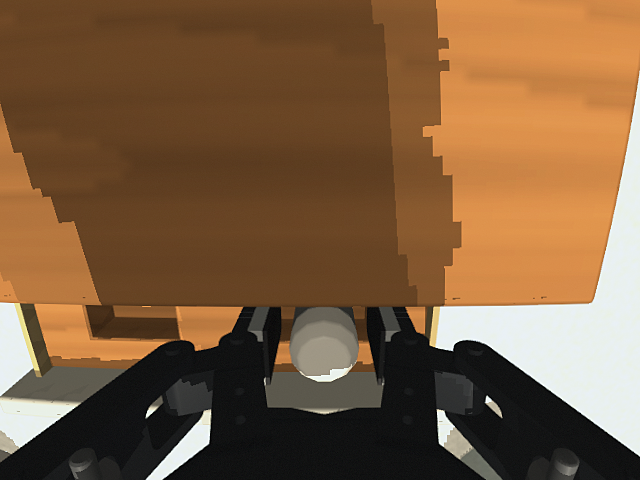

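Released and standing, gaps on both sides. Rise straight up, then back away.

Call:
arm_command(steps=[0,-0.15,0,0,0,0,38,0,-0.5,0,0,0,0,38,0,-0.8,0,0,0,0,38,0,-0.9,0,0,0,0,38,0,-0.9,0,0,0,0,38,0,-0.8,0,0,0,0,38,0,0,0.7,0,0,0,38,0,0,0.9,0,0,0,38])

```text
time_s: 32.33
tool_pos: [0.6099, 0.1038, 0.2065]
ee_rot: [-1.262, -1.128, 1.124]
contact_force: [-0.2, -0.0, 0.5]
finger_gap: 0.442
```

Call:
arm_command(steps=[0.5,0,1,0,0,0,38,0.5,0,1,0,0,0,38,0.5,0,1,0,0,0,38,0.5,0,1,0,0,0,38,0,0,0.7,0,0,0,38,0,0,0,0,0,0,38,0,0,0,0,0,0,38])

```text
time_s: 33.2
tool_pos: [0.4328, 0.2044, 0.2063]
ee_rot: [-1.261, -1.128, 1.125]
contact_force: [1.0, -0.8, -0.7]
finger_gap: 0.447
```

```bash
python3 -c "
from h import *
st();c=cam('scene','s32.png');t=cam('top','t32.png')
P=cloud(c);q=P[(P[...,2]>.076)&(P[...,2]<.088)&(P[...,0]>.64)&(P[...,0]<.71)&(P[...,1]>.05)&(P[...,1]<.14)];print('salt top',len(q),q.mean(0).round(4))
print('dowel pred px',proj(c,[[.477,-.338,.142],[.477,-.338,.045]]).round(1))
cv2.imwrite('pics/s32c.png',cv2.resize(c['img'][240:380,205:320],None,fx=5,fy=4.2))"
```

```text
{'time_s': 33.2, 'joints': [0.4415, 0.2097, -0.1009, 1.2581, -0.0003, 0.5538], 'tool_pos': [0.4328, 0.2044, 0.2063], 'ee_rot': [-1.2611, -1.1277, 1.1246], 'contact_force': [0.9745, -0.8349, -0.695], 'finger_gap': 0.447}
salt top 141 [0.6759 0.0987 0.0813]
dowel pred px [[246.4 110.1]
 [251.5 142.1]]
```

View pics/s32.png

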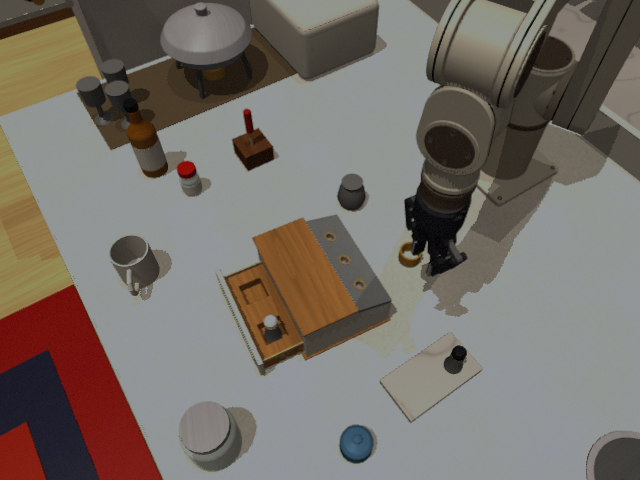

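View pics/s32c.png

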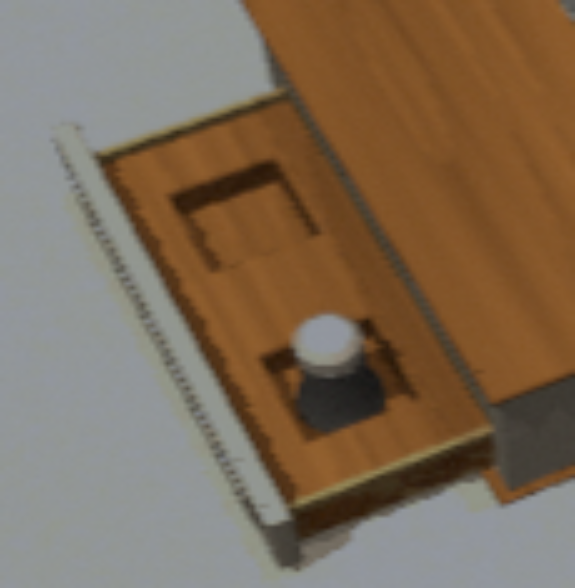

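View pics/t32.png

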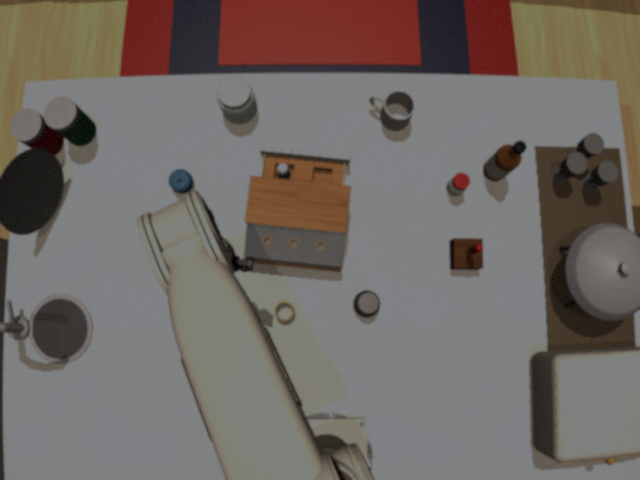

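```bash
python3 -c "
from plant import env
print(env.hand_in())"
```

```text
the job is handed in; nothing more can be done
None
```

The job is done and was handed in at about 33 s. The middle hole was the first one I tried, and it held the catch. It gave under a reading of about 5–8 N, and the drawer sprang fully open after roughly 11 mm of travel.

**Dowel:** It is back upright in its stand. The first try at putting it back touched the rim of the stand hole at about 8 N, 2–3 mm off centre because the arm had not settled. I lifted it, let the arm settle, re-centred it, and it went in without contact.

**Salt shaker:** It stands upright in the left well. I measured its top at 81 mm, against an expected 83 mm, within calibration.

**Last views (scene and top):** The drawer is open, and the dowel's image matches an upright one in the stand. The pepper shaker and the other things look to be where they were, and the arm is clear of everything. No check failed, apart from 1–2 mm disagreements between cameras. I do not know the verdict, since handing in reports none.

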